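Set up a crucible over a spirit lamp

ROBOT

A 6-joint arm with a two-finger parallel gripper is mounted at the origin on a cart in front of the work surface, level with it; the furniture and walls round the work are solid. World frame = base frame: x ahead of the robot, y to its left, z up, the work surface at z = 0. Lengths are in m, angles in rad, forces in N, time in s.
With the tool pointing down it reaches from about 0.325 to 0.85 m from the base axis. Payload 4.4 kg.
Tool frame: the origin (TCP) lies on the mounting face of the last link; the fingertips stand 199 mm ahead of it and the grasp point (between the pads) lies 180 mm ahead of it; z points along the fingers, y is the line along which they close (so a half turn about z gives the same grasp; the last joint's range is limited). The gripper opens to 94 mm and grips with 3 to 60 N. Pads are 16 mm wide; open, the fingers measure 119 mm over their backs; the gripper's body (75 mm by 177 mm) begins 78 mm behind the grasp point.
Start: joints at [-1.431, 0.207, 1.542, -0, 1.393, -0.15], TCP at [0.164, -0.551, 0.405] pointing down, gripper open.
Joint ranges: [-2.73, 2.73], [-0.86, 2.22], [0.23, 2.46], [-1.11, 4.25], [0.08, 2.63], [-2.82, 2.82]. Speed limits (rad/s): [2.79, 2.79, 3.14, 3.14, 3.14, 3.14].

INTERFACE

Orientations are given as a unit quaternion [w, x, y, z].
In Python, from cell import arm gives the robot as it stands.
- The arm moves only by the tool shift_gripper, called after ">>>" as name([rows], argument=value, ...), one row to a line, values as JSON. Schema: {"type":"object","properties":{"increments":{"type":"array","items":{"type":"object","properties":{"dx":{"type":"number"},"dy":{"type":"number"},"dz":{"type":"number"},"ax":{"type":"number"},"ay":{"type":"number"},"az":{"type":"number"}},"additionalProperties":false},"minItems":1,"maxItems":8},"aperture":{"type":"number"},"grip_n":{"type":"number"},"only":{"type":"string"},"quiet":{"type":"boolean"},"lines":{"type":"string"}},"required":["increments"],"additionalProperties":false}. increments is a list of rows, 1 to 8 of them, each an object with the fields dx, dy, dz (the shift in units of 5 mm), ax, ay, az (a rotation vector in units of 0.25 rad); a field left out counts as zero; each row is the pose to reach, as a shift and turn from the pose commanded when the call began, along the tool's axes at that moment; what a row does not reach only later rows make up. A row lasts 1/10 s, in which the tool goes at most 0.05 m and 0.15 rad, less where a joint would pass 70% of its speed; a pose out of reach is approached as far as the arm can. aperture is the finger opening in m, set as the call begins (left out keeps the last). The fingers move at their own pace and stop on an object; grip_n is the grip in N (left out, the last holds). Time passes only in rows, so rows that do not move let the fingers close. The tool returns the time, the measured TCP pose, the force, the opening and the grip force at its end. only (a regular expression) keeps the lines of the reply that match it, lines (a string "A,B") keeps lines A to B, and quiet returns only ok. Input that does not fit is refused with a message, and nothing moves.
- arm.state(): the state, without advancing time (a new reading comes with each control period).
- arm.get_image(name): name is "scene" or "top" or "wrist"; returns the picture (384x512x3 uint8, red, green, blue); there is no depth.
- arm.camera_info(name): a dict with "fov_y" (degrees; the focal length in pixels is half the picture's height over the tangent of half this angle, whatever the lens; pixels are square), "cx", "cy" (the principal point, pixels), "camera_from_world" (4x4, takes a point from world to camera coordinates); the wrist camera has in their place "mount" (4x4, takes a point from camera to tool coordinates, whose origin is the TCP and whose axes are the flange's). Camera axes: x right, y up, looking along -z (the intrinsics and any distortion apply to the point x, -y, -z); pixel columns grow to the right and rows downward; lengths in m; the calibration is good to about 2 mm. A picture is of the moment at which its call begins: read the wrist's pose just before it. camera_info takes no time and is no camera call.
- arm.finish_job(): hands the job in; it is judged then, once.
The state is a dict: "clock": time; "qpos": joint angles; "dq": joint speeds; "tau": joint torques, N m; "tcp_pos": TCP position; "ee_rot": TCP orientation; "force": force on the tool from outside, world axes, zero at the start; "ft_torque": the same for the moment, N m; "finger_gap": finger opening in m; "grasp_force": force on a finger pad.
Only numpy, scipy, OpenCV 4.12 (cv2) and the standard library are available. Lean on these libraries where they do the work, as an engineer would, in place of code of your own. Each camera call takes 0.05 s, during which the arm holds its last target. There are 200 camera calls.

TASK

Set up the crucible for heating over the spirit lamp: stand the lamp, without its cap, in the middle of the heat-proof mat and stand its cap mouth down on the right-hand end of the mat (the robot's right), in line with the lamp and well clear of where the tripod's feet will come. Then stand the tripod on the mat centrally over the lamp, seat the crucible upright in the tripod's clay triangle and put the lid on it. Keep the lamp upright all the while, and leave the conical flask and the dropper bottle undisturbed.

Things in the scene. Friction and masses are not known exactly. Their poses are not given: they have to be found in the camera images.
- mat: Fixed grey heat-proof board, 160 mm (its x) by 260 mm (its y), 8 mm thick, flat on the worktop. Origin: centre of its underside; its top is 8 mm above that. Its y axis runs along the long side towards the robot's left; the right-hand end is at y = -130 mm. Turned by at most 0.35 rad.
- spirit_lamp: Loose spirit lamp, 0.16 kg, round: squat clear glass body 62 mm in diameter (straight sides 8 to 24 mm up: grip here), shoulder to 43 mm, aluminium flange 32 mm wide at 43-47 mm, 23 mm collar to 55 mm that locates the cap, then wick tube and wick; 70 mm high, 88 mm with the cap, which is on at the start. Origin: centre of underside, z up.
- lamp_cap: The lamp's loose snuffer cap, 0.03 kg: aluminium cup, mouth down, 31 mm outside and 27 mm inside diameter, 34 mm high plus a 6.5 mm button on top. Starts on the lamp with its mouth resting on the flange, 47 mm above the lamp's origin; lifts straight off. Origin: centre of the mouth; z points from the mouth to the closed end.
- tripod: Loose dark steel tripod, 0.28 kg, 130 mm high: ring 64 mm outside, 55 mm inside diameter, 12 mm tall (118-130 mm up), three 6 mm legs spreading to a 58 mm radius at the feet. Origin: on its axis at foot level, z up. Legs point along its x axis and 120 degrees either side; grip across the ring from above along its y axis or 60 degrees either side of that, fingers between legs.
- tripod_seat (a point): Point on the tripod's axis 124 mm above its feet: where the centre of the seated crucible's underside comes. Round it, inside the ring, lies the triangle: three white clay tubes 10 mm thick, tops 136 mm above the feet, leaving a free circle 33 mm across, into which the tapered crucible sinks and centres itself.
- crucible: Loose open white porcelain crucible, 0.07 kg, 46 mm high, 48 mm in diameter over the upper part (34 to 46 mm up: grip here, fingertips no lower than 20 mm up so that they clear the tripod's ring), tapering to 22 mm at the flat base; mouth 43 mm inside. Origin: centre of the underside, z up.
- crucible_lid: Loose white porcelain lid, 0.04 kg: disc 53 mm in diameter (4 to 8 mm up) over a tapered spigot 4 mm high (30 mm wide at the bottom, 37 mm at the disc) that drops into the crucible's mouth; round knob 12 mm in diameter on top, 8 to 24 mm up: grip here. Origin: centre of the spigot's underside, z up. Seated, its origin is 42 mm above the crucible's.
- erlenmeyer: Bystander: conical glass flask with a pink sample, 68 mm in diameter, 108 mm high, loose. Origin: centre of the underside.
- dropper_bottle: Bystander: amber dropper bottle with a rubber teat, 39 mm in diameter, 112 mm high, loose. Origin: centre of the underside.
Not all that is in view belongs to the job. What is shaped like the spirit_lamp but green or yellow is not meant. Leave any purple look-alike of the crucible alone.

How it is judged:
By the outcome, as a careful person would: the job done as asked, in the order asked, and still so for the second after the job is handed in, with the robot touching nothing.
It also fails if it takes over 144 s, if anything falls off the work surface, if the arm or the gripper's body presses on something with over 40 N, if the wrist force passes 120 N, or if a joint passes its speed limit or range.

## Working session

There is one attempt and no reset: what is moved stays moved. The work goes in short steps, Python scripts to look and compute and a tool call to move; the robot and the scene stay as the last step left them, time stands still between calls to the robot, and variables do not carry over. Pictures are saved under pics/ and viewed, at most 14 in all, crops included, and the job is handed in when it is done.

```bash
ls; mkdir -p pics; cat > h.py <<'E'
import numpy as np,cv2
from cell import arm
E
python3 - <<'E'
from h import *
for n in("scene","top"):
    im=arm.get_image(n); cv2.imwrite(f"pics/{n}0.png",im[:,:,::-1])
for n in("scene","top","wrist"): print(n,arm.camera_info(n))
print(arm.state())
E
```

```text
pics
scene {'fov_y': 42.61577911596219, 'cx': 252.83912266246094, 'cy': 196.83647960002267, 'camera_from_world': array([[-0.6332636 , -0.77393534, -0.00114515,  0.34477964],
       [ 0.5910385 , -0.48456458,  0.64488034, -0.3716805 ],
       [-0.49965058,  0.40770241,  0.76428269, -1.13773908],
       [ 0.        ,  0.        ,  0.        ,  1.        ]])}
top {'fov_y': 44.01814728872036, 'cx': 260.24383217352744, 'cy': 187.99873230925482, 'camera_from_world': array([[-1.21672994e-02, -9.99925927e-01, -3.12121177e-04,
        -4.47570735e-03],
       [ 9.97276230e-01, -1.21577653e-02,  7.27482633e-02,
        -5.08992591e-01],
       [-7.27466693e-02,  5.73878868e-04,  9.97350286e-01,
        -1.44650016e+00],
       [ 0.00000000e+00,  0.00000000e+00,  0.00000000e+00,
         1.00000000e+00]])}
wrist {'fov_y': 60.34310322639001, 'cx': 258.9682287575732, 'cy': 194.27418923579023, 'mount': array([[ 2.18306970e-04,  9.58928418e-01,  2.83648093e-01,
         8.26717020e-02],
       [ 9.99999917e-01, -1.12116685e-04, -3.90607512e-04,
         6.73154965e-05],
       [-3.42762960e-04,  2.83648155e-01, -9.58928364e-01,
         2.15813052e-02],
       [ 0.00000000e+00,  0.00000000e+00,  0.00000000e+00,
         1.00000000e+00]])}
{'clock': 0.1, 'qpos': array([-1.43149996e+00,  2.07366240e-01,  1.54279671e+00,  6.65295997e-07,
        1.39350593e+00, -1.50475909e-01]), 'dq': array([ 0.00079309, -0.00240149, -0.00277293,  0.00058594,  0.00046688,
        0.00043871]), 'tau': array([ 7.02653251e-04, -3.71862638e+01, -2.82292074e+01,  7.00789830e-02,
        3.11568228e-02, -4.34405467e-05]), 'tcp_pos': array([ 0.16425452, -0.5507056 ,  0.40359546]), 'ee_rot': array([-1.03809336e-03,  9.89521827e-01,  1.44379624e-01,  6.13014399e-06]), 'force': array([ 0.22363558, -0.01026146,  0.3842953 ]), 'ft_torque': array([-0.04550722,  0.03975831, -0.01359382]), 'grasp_force': 0.0, 'finger_gap': 0.09389447580523813}
```

```bash
python3 - <<'E'
import cv2
t=cv2.imread("pics/top0.png"); cv2.imwrite("pics/topb.png",cv2.resize(t,(800,600),interpolation=cv2.INTER_CUBIC))
s=cv2.imread("pics/scene0.png"); cv2.imwrite("pics/sceneb.png",cv2.resize(s,(800,600),interpolation=cv2.INTER_CUBIC))
E
```

```text
(no output)
```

View pics/topb.png

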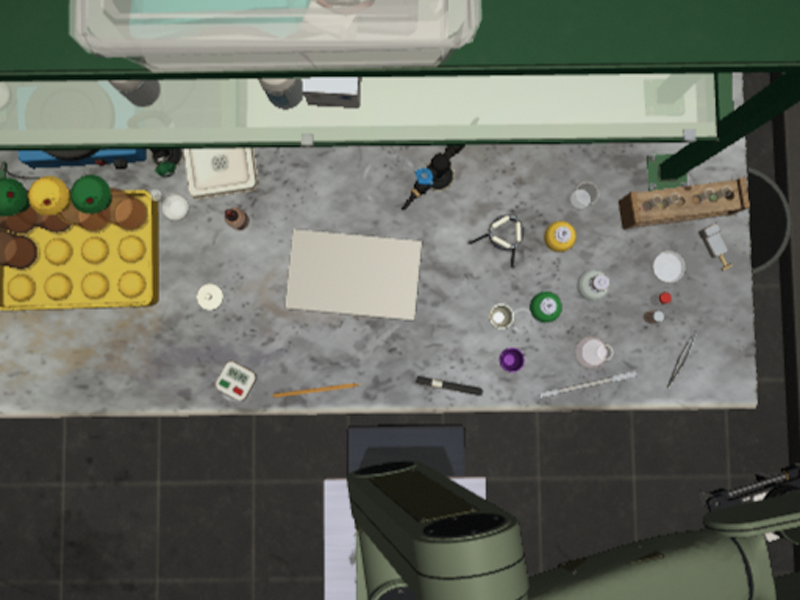

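View pics/sceneb.png

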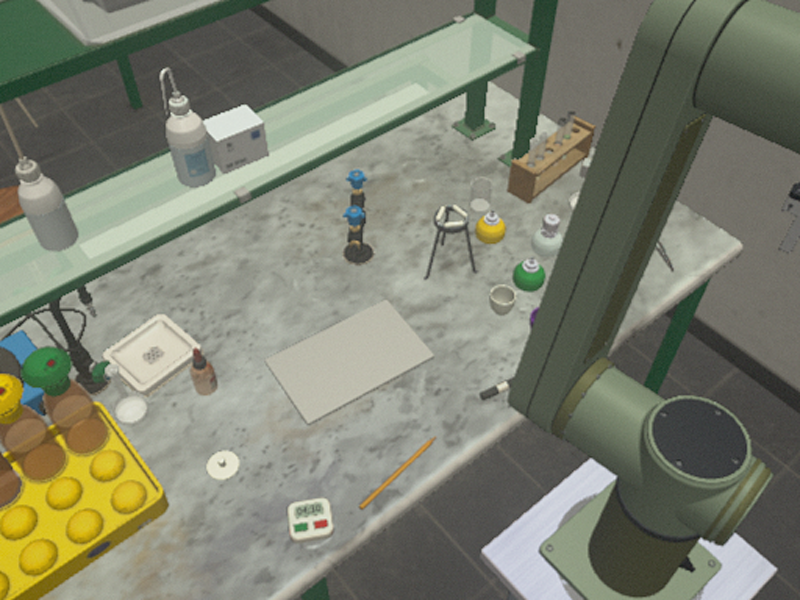

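The top view (800×600 scale) shows the mat corners at (292,230), (421,240), (415,320) and (286,308). The clear capped lamp is at (595,284), the tripod ring at (505,233), the crucible at (501,317) and the lid at (209,297). The bystanders are the flask at (592,352) and the dropper bottle at (235,218). The scene view agrees.

```bash
cat > h.py <<'E'
import numpy as np,cv2
from scipy.spatial.transform import Rotation as R
from cell import arm
def RT(s=None):
    s=s or arm.state(); q=np.array(s["ee_rot"]); return R.from_quat(np.r_[q[1:],q[0]]),np.array(s["tcp_pos"])
def cam(name,st=None):
    """returns K params and camera pose (Rcw rot cam->world, origin)"""
    i=arm.camera_info(name); f=192/np.tan(np.radians(i["fov_y"])/2)
    if name=="wrist":
        r,p=RT(st); M=np.array(i["mount"]); Rw=r.as_matrix()@M[:3,:3]; o=r.as_matrix()@M[:3,3]+p
    else:
        T=np.array(i["camera_from_world"]); Rw=T[:3,:3].T; o=-Rw@T[:3,3]
    return f,i["cx"],i["cy"],Rw,o
def p2w(C,u,v,z):
    f,cx,cy,Rw,o=C; d=Rw@np.array([(u-cx)/f,-(v-cy)/f,-1]); return o+d*(z-o[2])/d[2]
def w2p(C,P):
    f,cx,cy,Rw,o=C; c=Rw.T@(np.array(P)-o); return np.array([cx+f*c[0]/-c[2],cy-f*c[1]/-c[2]])
def go(P,yaw=None,tip=.18):
    """shift in tool axes so that grasp point gets to P, tool straight down with tool y at yaw (mod pi); prints"""
    s=arm.state(); r,p=RT(s); M=r.as_matrix()
    if yaw is None: yaw=np.arctan2(M[1,1],M[0,1])
    best=None
    for k in(-1,0,1):
        a=yaw+k*np.pi; y=np.array([np.cos(a),np.sin(a),0]); z=np.array([0,0,-1.]); x=np.cross(y,z)
        rr=(r.inv()*R.from_matrix(np.c_[x,y,z])).as_rotvec()
        if best is None or np.linalg.norm(rr)<np.linalg.norm(best): best=rr
    d=M.T@(np.array(P)-[0,0,-tip]-p)
    print("go",np.round(d,4),"rot",np.round(best,3),"q",np.round(s["qpos"],2),"t",round(s["clock"],1))
def shot(name):
    st=arm.state(); im=arm.get_image(name)[:,:,::-1].copy(); return im,cam(name,st)
E
python3 - <<'E'
from h import *
C=cam("top");S=cam("scene");k=1/1.5625
for n,u,v,z in [("m1",292,230,.008),("m2",421,240,.008),("m3",415,320,.008),("m4",286,308,.008),("lamp",598,281,.088),("tripod",506,233,.13),("cruc",501,317,.046),("lid",209,297,.024),("purple",511,359,.046),("green",546,307,.07),("flask",592,352,.1),("drop",235,218,.1),("leg1",470,242,0),("leg2",513,265,0)]:
    P=p2w(C,(u+.5)*k-.5,(v+.5)*k-.5,z); print(n,P.round(4),np.hypot(*P[:2]).round(3),"scene",(w2p(S,P)/k).round())
r,p=RT();print(r.as_matrix().round(2))
E
```

```text
m1 [0.6409 0.2177 0.008 ] 0.677 scene [266. 360.]
m2 [ 0.6176 -0.0402  0.008 ] 0.619 scene [387. 298.]
m3 [ 0.4578 -0.0261  0.008 ] 0.459 scene [437. 354.]
m4 [0.4848 0.2297 0.008 ] 0.536 scene [311. 422.]
lamp [ 0.524  -0.3706  0.088 ] 0.642 scene [550. 217.]
tripod [ 0.6108 -0.1937  0.13  ] 0.641 scene [453. 217.]
cruc [ 0.4602 -0.1919  0.046 ] 0.499 scene [505. 295.]
lid [0.5074 0.3785 0.024 ] 0.633 scene [225. 459.]
purple [ 0.3791 -0.2094  0.046 ] 0.433 scene [544. 317.]
green [ 0.4772 -0.2749  0.07  ] 0.551 scene [532. 260.]
flask [ 0.3911 -0.3523  0.1   ] 0.526 scene [598. 256.]
drop [0.6501 0.3105 0.1   ] 0.72 scene [207. 352.]
leg1 [ 0.6135 -0.1387  0.    ] 0.629 scene [428. 278.]
leg2 [ 0.566 -0.224  0.   ] 0.609 scene [476. 271.]
[[ 0.96  0.29 -0.  ]
 [ 0.29 -0.96  0.  ]
 [ 0.   -0.   -1.  ]]
```

```bash
python3 - <<'E'
from h import *
from scipy.optimize import least_squares
C=cam("top");S=cam("scene");k=1/1.5625
for n,a,b in[("shelf clip",(308,138),(242,195)),("stand top?",(442,160),(357,177)),("stand front",(424,180),(354,215))]:
    r=least_squares(lambda P:np.r_[w2p(C,P)-np.array(a)*k,w2p(S,P)-np.array(b)*k],[.7,0,.2]);print(n,r.x.round(3),r.cost.round(1))
go([.524,-.37,.22])
E
```

```text
shelf clip [0.749 0.149 0.282] 0.1
stand top? [ 0.73  -0.071  0.213] 3.4
stand front [ 0.707 -0.042  0.155] 1.5
go [ 0.3964 -0.0704  0.0039] rot [-0.002 -0.    -0.   ] q [-1.43  0.21  1.54  0.    1.39 -0.15] t 0.1
```

Careful with the scale: shifts go in units of 5 mm and turns go in units of 0.25 rad. That gives: 0.2 m is 40, 0.1 m is 20.

>>> shift_gripper([
  {"dx":20, "dy":-4},
  {"dx":40, "dy":-8},
  {"dx":60, "dy":-12},
  {"dx":76, "dy":-14},
  {"dx":79.2, "dy":-14},
  {"dx":79.2, "dy":-14},
  {"dx":79.2, "dy":-14},
  {"dx":79.2, "dy":-14},
])

```text
clock: 0.9
tcp_pos: [0.5234, -0.3704, 0.4041]
ee_rot: [-0.0, 0.99, 0.144, -0.0]
force: [-0.6, -1.1, -0.0]
finger_gap: 0.0943
grasp_force: 0.0
```

```bash
python3 - <<'E'
from h import *
im,C=shot("wrist"); cv2.imwrite("pics/w1.png",cv2.resize(im,(800,600),interpolation=cv2.INTER_CUBIC)); np.save("w1.npy",np.array(C,object),allow_pickle=True)
go([.524,-.37,.22]); print((w2p(C,[.524,-.37,.088])*1.5625).round())
E
```

```text
go [-0.0058  0.0022  0.0038] rot [-0.002 -0.006 -0.   ] q [-0.74  0.35  1.36  0.01  1.43  0.53] t 0.9
[404. 295.]
```

View pics/w1.png

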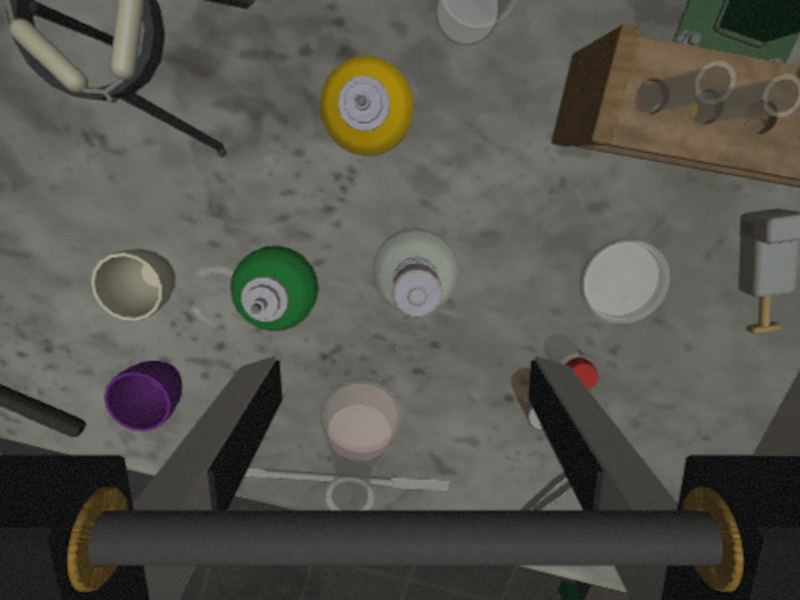

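The wrist view at (800×600) shows the cap button at about (417,296) and the lamp body centred near (415,271). The crucible rim is centred near (128,286).

```bash
python3 - <<'E'
from h import *
C=np.load("w1.npy",allow_pickle=True);k=1/1.5625
for n,u,v,z in[("button",417,296,.0875),("body",415.5,271,.02),("cruc",128,286,.046)]:
    print(n,p2w(C,(u+.5)*k-.5,(v+.5)*k-.5,z).round(4))
for i in range(3):
    s=arm.state();print(s["clock"],s["tcp_pos"].round(4),s["ee_rot"].round(4))
    arm.get_image("wrist")
im,C=shot("wrist"); cv2.imwrite("pics/w2.png",im); np.save("w1.npy",np.array(C,object),allow_pickle=True)
c=cv2.resize(im[130:220,220:320],(800,720),interpolation=cv2.INTER_CUBIC); cv2.imwrite("pics/w2c.png",c[:600])
E
```

```text
button [ 0.5255 -0.3772  0.0875]
body [ 0.5254 -0.3776  0.02  ]
cruc [ 0.4656 -0.193   0.046 ]
0.95 [ 0.5289 -0.3663  0.4038] [-0.0014  0.9891  0.1475  0.0029]
1.0 [ 0.5262 -0.368   0.4037] [-9.000e-04  9.890e-01  1.479e-01  8.000e-04]
1.05 [ 0.524  -0.3696  0.4036] [-6.000e-04  9.891e-01  1.469e-01 -4.000e-04]
```

View pics/w2c.png

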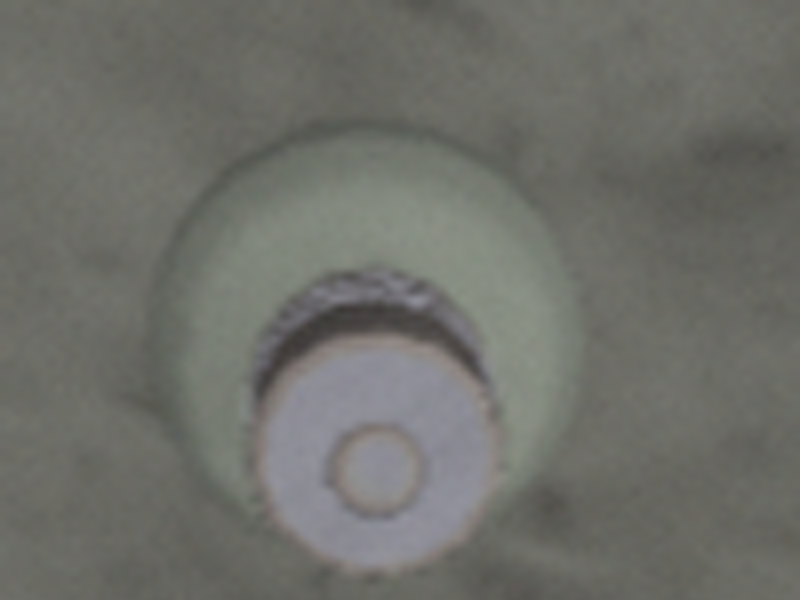

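The enlarged crop shows the cap button at (378,470), the cap disc at (378,453) and the lamp body centred near (368,338), at 8× from origin (220,130).

```bash
python3 - <<'E'
from h import *
C=np.load("w1.npy",allow_pickle=True)
for n,u,v,z in[("button",378,470,.0875),("disc",378,453,.081),("body",368,338,.02)]:
    print(n,p2w(C,220+(u+.5)/8-.5,130+(v+.5)/8-.5,z).round(4))
r,p=RT();print(p)
u,v=w2p(C,[.4656,-.193,.046]);print("cruc px now",u,v)
go([.5235,-.3785,.068])
E
```

```text
button [ 0.5254 -0.3773  0.0875]
disc [ 0.5257 -0.3774  0.081 ]
body [ 0.5258 -0.3773  0.02  ]
[ 0.52157786 -0.37158765  0.40383568]
cruc px now 81.35285390642579 181.4081391135842
go [1.000e-04 7.300e-03 1.558e-01] rot [-0.001  0.001  0.   ] q [-0.75  0.34  1.37 -0.    1.43  0.53] t 1.1
```

In the tool's units: 0.07 m is 14, 0.007 m is 1.4.

>>> shift_gripper([
  {"dy":1.4, "dz":6},
  {"dy":1.4, "dz":14},
  {"dy":1.4, "dz":22},
  {"dy":1.4, "dz":26},
  {"dy":1.4, "dz":26},
  {"dy":1.4, "dz":26},
  {"dy":1.4, "dz":26},
], aperture=0.07)

```text
clock: 1.85
tcp_pos: [0.5238, -0.3798, 0.2771]
ee_rot: [0.002, 0.99, 0.144, 0.001]
force: [-0.2, 0.5, 0.6]
finger_gap: 0.07
grasp_force: 0.0
```

```bash
python3 - <<'E'
from h import *
go([.5256,-.3773,.071])
E
```

```text
go [ 0.0024 -0.002   0.0261] rot [ 0.004 -0.002  0.   ] q [-0.76  0.48  1.46 -0.    1.2   0.52] t 1.9
```

>>> shift_gripper([
  {"dz":2.4},
  {"dz":4.5},
  {"dz":4.5},
  {"dz":4.5},
  {"dz":4.5},
])

```text
clock: 2.35
tcp_pos: [0.5239, -0.3784, 0.2523]
ee_rot: [0.0, 0.99, 0.145, 0.0]
force: [-0.1, -0.7, -0.3]
finger_gap: 0.0703
grasp_force: 0.0
```

>>> shift_gripper([
  {},
  {},
  {},
  {},
  {},
  {},
], aperture=0.02, grip_n=10)

```text
clock: 2.95
tcp_pos: [0.5238, -0.3785, 0.2522]
ee_rot: [0.0, 0.99, 0.144, 0.0]
force: [-0.0, 0.5, 0.8]
finger_gap: 0.0315
grasp_force: 10.0
```

>>> shift_gripper([
  {"dz":-1},
  {"dz":-4},
  {"dz":-9},
  {"dz":-14},
  {"dz":-20},
  {"dz":-24},
  {"dz":-24},
  {"dz":-24},
])

```text
clock: 3.75
tcp_pos: [0.5238, -0.3784, 0.373]
ee_rot: [0.001, 0.99, 0.144, 0.0]
force: [-0.1, 0.5, -1.3]
finger_gap: 0.0314
grasp_force: 10.0
```

```bash
python3 - <<'E'
from h import *
s=arm.state();print(s["tcp_pos"],s["finger_gap"],s["grasp_force"],s["force"])
im,C=shot("wrist"); cv2.imwrite("pics/w3.png",im)
T,CT=shot("top"); k=1.5625
cv2.imwrite("pics/t3.png",cv2.resize(T[130:220,170:290],(800,600),interpolation=cv2.INTER_CUBIC))
E
```

```text
[ 0.52378041 -0.37841401  0.37301221] 0.03140421932447216 9.999951152130961 [-0.11805554  0.45235166 -1.25035324]
```

View pics/w3.png

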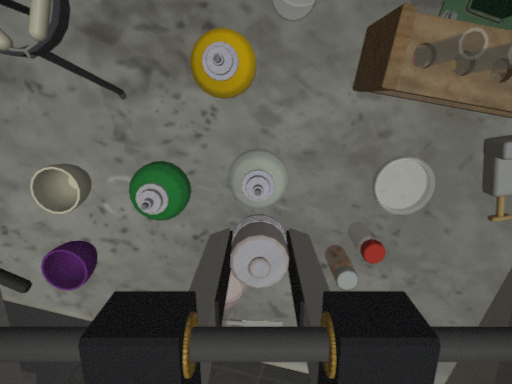

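The cap is held upright at (258,262) and the uncapped lamp still stands at (258,185). Next I carry the cap to the mat.

In the tool's units: -0.335 m is -67, -0.302 m is -60.4.

>>> shift_gripper([
  {"dx":2, "dy":-6},
  {"dx":4.8, "dy":-14},
  {"dx":8, "dy":-23.4},
  {"dx":11.2, "dy":-32.6},
  {"dx":14.4, "dy":-42},
  {"dx":17.6, "dy":-51.2},
  {"dx":20.8, "dy":-60.4},
  {"dx":23, "dy":-67},
])

```text
clock: 4.65
tcp_pos: [0.5373, -0.0217, 0.3703]
ee_rot: [-0.001, 0.989, 0.145, -0.002]
force: [-0.1, 0.2, -0.6]
finger_gap: 0.0314
grasp_force: 10.0
```

>>> shift_gripper([
  {"dx":1.1, "dy":-3.12},
  {"dx":1.1, "dy":-3.12},
  {"dx":1.1, "dy":-3.12},
  {"dx":1.1, "dy":-3.12},
  {"dx":1.1, "dy":-3.12},
  {"dx":1.1, "dy":-3.12},
  {"dx":1.1, "dy":-3.12},
  {"dx":1.1, "dy":-3.12},
])

```text
clock: 5.45
tcp_pos: [0.5391, -0.0085, 0.3722]
ee_rot: [0.0, 0.99, 0.144, 0.0]
force: [0.1, -0.5, -0.5]
finger_gap: 0.031
grasp_force: 10.0
```

```bash
python3 - <<'E'
from h import *
im,C=shot("wrist"); cv2.imwrite("pics/w4.png",cv2.resize(im,(800,600),interpolation=cv2.INTER_CUBIC)); np.save("w4.npy",np.array(C,object),allow_pickle=True)
go([.539,-.008,.193])
E
```

```text
go [-0.     -0.0004 -0.0008] rot [ 0. -0.  0.] q [-0.18  0.16  1.67  0.    1.32  1.11] t 5.5
```

View pics/w4.png

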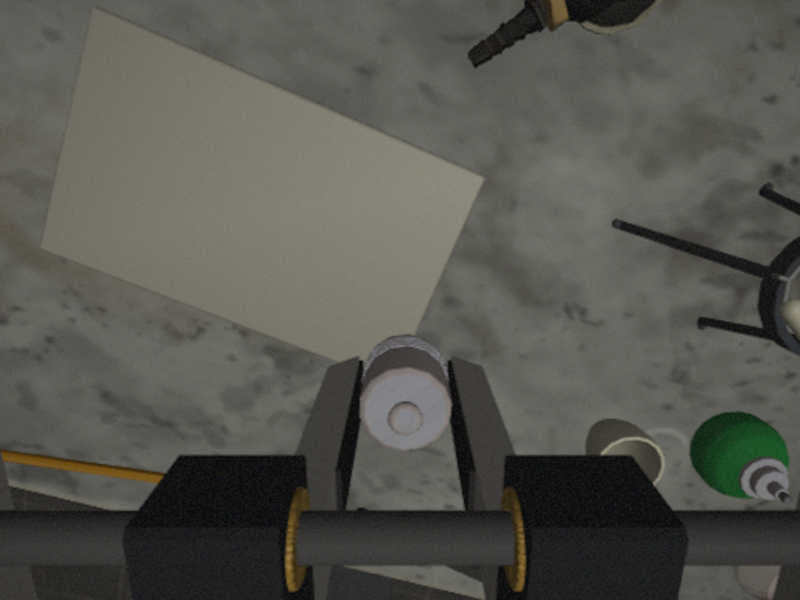

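Mat corners are at (97,8), (484,178) and (40,247), with the right edge passing (416,333). Tripod feet are at (617,223), (765,189) and (702,322).

```bash
cat >> h.py <<'E'
def big(C,u,v,z,k=1.5625): return p2w(C,(u+.5)/k-.5,(v+.5)/k-.5,z)
E
python3 - <<'E'
from h import *
C=np.load("w4.npy",allow_pickle=True)
A,B,D,Rr=[big(C,u,v,.008) for u,v in((97,8),(484,178),(40,247),(416,333))]
print(A,B,D,np.linalg.norm(A-B),np.linalg.norm(A-D))
ctr=(B+D)/2; y=(A-B)/np.linalg.norm(A-B); y2=(B-Rr)/np.linalg.norm(B-Rr)
print("ctr",ctr,"th AB",np.arctan2(-y[0],y[1]),"AD",np.arctan2(*(A-D)[[1,0]]),"BR",np.arctan2(y2[1],y2[0]))
F=np.array([big(C,u,v,.003) for u,v in((617,223),(765,189),(702,322))]);c=F.mean(0)
print(F,c,np.linalg.norm(F-c,axis=1),np.degrees(np.arctan2(F[:,1]-c[1],F[:,0]-c[0])))
E
```

```text
[0.64435312 0.2127846  0.008     ] [ 0.61709367 -0.03876823  0.008     ] [0.489638   0.23181479 0.008     ] 0.2530255037008304 0.1558810981659379
ctr [0.55336583 0.09652328 0.008     ] th AB -0.10794352136665569 AD -0.12238672773893462 BR -0.09780942665122762
[[ 0.61474174 -0.13476147  0.003     ]
 [ 0.66324005 -0.21942764  0.003     ]
 [ 0.56713851 -0.22042264  0.003     ]] [ 0.6150401  -0.19153725  0.003     ] [0.05677656 0.0556876  0.05593682] [  90.30109008  -30.05536543 -148.90938401]
```

>>> shift_gripper([
  {"dy":-0.4, "dz":6},
  {"dy":-0.4, "dz":14},
  {"dy":-0.4, "dz":22},
  {"dy":-0.4, "dz":28},
  {"dy":-0.4, "dz":31},
  {"dy":-0.4, "dz":31.4},
  {"dy":-0.4, "dz":31.4},
  {"dy":-0.4, "dz":31.4},
])

```text
clock: 6.3
tcp_pos: [0.5396, -0.0063, 0.2169]
ee_rot: [0.001, 0.99, 0.144, 0.002]
force: [-1.1, 0.2, -0.4]
finger_gap: 0.0314
grasp_force: 10.0
```

>>> shift_gripper([
  {"dz":0.2},
  {"dz":0.4},
  {"dz":0.4},
  {"dz":0.4},
])

```text
clock: 6.7
tcp_pos: [0.5385, -0.0061, 0.2134]
ee_rot: [0.0, 0.99, 0.144, 0.0]
force: [0.2, -0.1, -0.0]
finger_gap: 0.0315
grasp_force: 10.0
```

In the tool's units: 0.001 m is 0.2.

>>> shift_gripper([
  {"dz":0.2},
  {"dz":0.2},
  {"dz":0.2},
])

```text
clock: 7.0
tcp_pos: [0.5388, -0.0061, 0.2126]
ee_rot: [0.0, 0.99, 0.144, 0.0]
force: [-1.1, 0.2, 3.6]
finger_gap: 0.0316
grasp_force: 10.0
```

>>> shift_gripper([
  {},
  {},
  {},
  {},
  {},
], aperture=0.07)

```text
clock: 7.5
tcp_pos: [0.5384, -0.0061, 0.212]
ee_rot: [-0.0, 0.99, 0.144, -0.0]
force: [-0.0, 0.1, 0.2]
finger_gap: 0.0676
grasp_force: 0.0
```

>>> shift_gripper([
  {"dz":-4},
  {"dz":-10},
  {"dz":-18},
  {"dz":-26},
  {"dz":-32},
  {"dz":-36},
  {"dz":-36},
  {"dz":-36},
])

```text
clock: 8.3
tcp_pos: [0.5383, -0.0061, 0.3917]
ee_rot: [0.0, 0.99, 0.144, -0.0]
force: [0.5, 0.2, -0.0]
finger_gap: 0.0701
grasp_force: 0.0
```

```bash
python3 - <<'E'
from h import *
im,C=shot("wrist"); cv2.imwrite("pics/w5.png",cv2.resize(im,(800,600),interpolation=cv2.INTER_CUBIC)); np.save("w5.npy",np.array(C,object),allow_pickle=True)
go([.5256-.0029,-.3773+.0097,.22])
E
```

```text
go [-0.118   0.3421 -0.0095] rot [-0.001  0.002  0.   ] q [-0.17  0.14  1.65 -0.    1.36  1.11] t 8.3
```

View pics/w5.png

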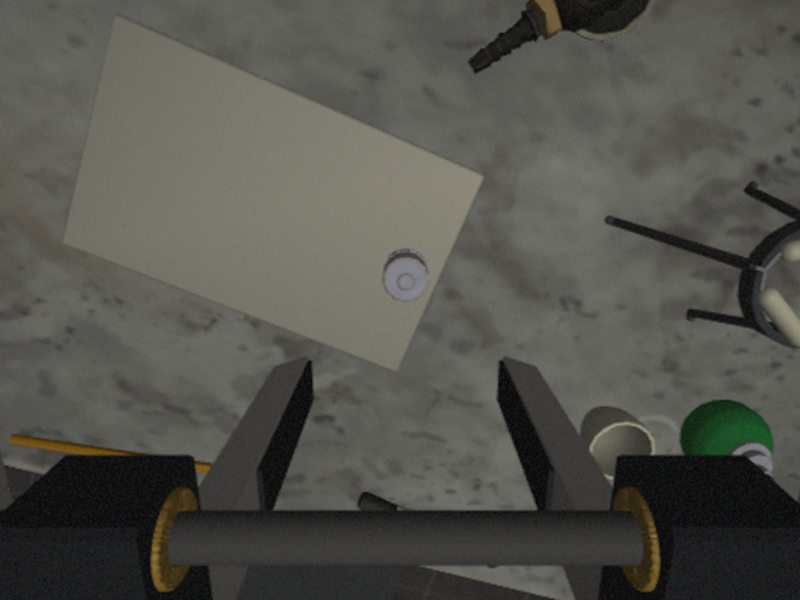

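The cap stands on the mat with its button at (405,282). All mat corners are visible: (118,15), (484,178), (397,371) and (63,242).

```bash
python3 - <<'E'
from h import *
from scipy.optimize import least_squares
px=np.array([(118,15),(484,178),(397,371),(63,242)]); px=(px+.5)/1.5625-.5
L=np.array([(.08,.13),(.08,-.13),(-.08,-.13),(-.08,.13)])
for k1 in(None,0):
  C=np.load("w5.npy",allow_pickle=True);f,cx,cy,Rw,o=C
  def res(q,ret=0):
    x,y,t=q[:3];k=q[3] if k1 is None else 0
    o2=[]
    for l,p in zip(L,px):
        P=[x+np.cos(t)*l[0]-np.sin(t)*l[1],y+np.sin(t)*l[0]+np.cos(t)*l[1],.008]
        u=(w2p(C,P)-[cx,cy])/f; o2.append((u*(1+k*(u@u)))*f+[cx,cy]-p)
    return np.ravel(o2)
  r=least_squares(res,[.55,.096,-.1,0] if k1 is None else [.55,.096,-.1]); print(r.x.round(4),r.fun.round(1))
  k=r.x[3] if k1 is None else 0
  def und(u,v,z):
    p=np.array([(u+.5)/1.5625-.5,(v+.5)/1.5625-.5]); d=(p-[cx,cy])/f; q=d.copy()
    for _ in range(20): q=d/(1+k*(q@q))
    q=q*f+[cx,cy]; return p2w(C,*q,z)
  cap=und(405.5,282,.0485);x,y,t=r.x[:3]; d=cap[:2]-[x,y]
  print("cap",cap,"in mat",d@[np.cos(t),np.sin(t)],d@[-np.sin(t),np.cos(t)])
  F=np.array([und(u,v,.003) for u,v in((609,220),(750,188),(690,314))]);c=F.mean(0);print(c,np.linalg.norm(F-c,axis=1),np.degrees(np.arctan2(F[:,1]-c[1],F[:,0]-c[0])))
  print("cruc",und(622,450,.046))
E
```

```text
[ 0.5535  0.0981 -0.1119 -0.0407] [ 0.3  0.1  1.1 -1.7 -1.1  1.7 -0.4  0.3]
cap [ 0.54049193 -0.0060254   0.0485    ] in mat -0.0013330776689914527 -0.10496625974399222
[ 0.61598969 -0.19394282  0.003     ] [0.05861901 0.05805998 0.05636159] [  91.13134761  -31.10167326 -149.48755159]
cruc [ 0.46490219 -0.19210656  0.046     ]
[ 0.5523  0.0953 -0.1102] [-2.2 -2.4  3.4 -0.3  1.1  3.2 -2.1  1.6]
cap [ 0.54049091 -0.00602568  0.0485    ] in mat -0.0005722214459858113 -0.10195941052689222
[ 0.61450794 -0.19136523  0.003     ] [0.05690895 0.05592195 0.05562927] [  90.40969499  -30.5178852  -149.16959445]
cruc [ 0.46561241 -0.1899789   0.046     ]
```

In the tool's units: -0.1 m is -20, 0.333 m is 66.6.

>>> shift_gripper([
  {"dx":-2, "dy":6},
  {"dx":-4.6, "dy":14},
  {"dx":-7.8, "dy":23.2},
  {"dx":-10.8, "dy":32.4},
  {"dx":-14, "dy":41.6},
  {"dx":-17, "dy":50.8},
  {"dx":-20, "dy":60},
  {"dx":-22.4, "dy":66.6},
], aperture=0.094)

```text
clock: 9.15
tcp_pos: [0.5253, -0.3599, 0.389]
ee_rot: [-0.001, 0.99, 0.143, -0.002]
force: [0.2, -0.3, 0.6]
finger_gap: 0.094
grasp_force: 0.0
```

>>> shift_gripper([
  {"dx":-1.26, "dy":3.8, "dz":4},
  {"dx":-1.26, "dy":3.8, "dz":12},
  {"dx":-1.26, "dy":3.8, "dz":18},
  {"dx":-1.26, "dy":3.8, "dz":20},
  {"dx":-1.26, "dy":3.8, "dz":20},
  {"dx":-1.26, "dy":3.8, "dz":20},
  {"dx":-1.26, "dy":3.8, "dz":20},
])

```text
clock: 9.85
tcp_pos: [0.5265, -0.3776, 0.2944]
ee_rot: [0.002, 0.989, 0.145, 0.001]
force: [0.1, -0.2, 0.5]
finger_gap: 0.0941
grasp_force: 0.0
```

```bash
python3 - <<'E'
from h import *
go([.5256,-.3773,.024])
s=arm.state();print(s["finger_gap"])
im,C=shot("wrist"); print(w2p(C,[.5256,-.3773,.07])); cv2.imwrite("pics/w6.png",im)
E
```

```text
go [-0.001  -0.0009  0.0904] rot [ 0.003 -0.002  0.   ] q [-0.76  0.46  1.45  0.    1.23  0.52] t 9.8
0.094109468883637
[256.74851983 228.98282724]
```

View pics/w6.png

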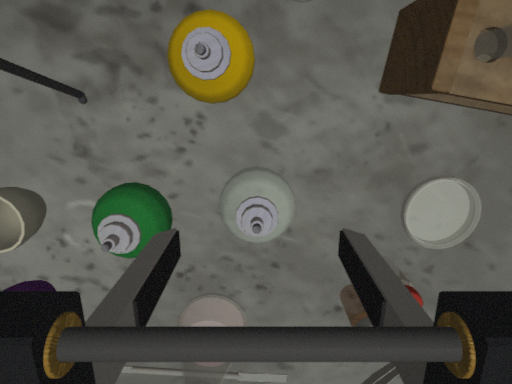

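The lamp's wick at (257,228) is where predicted, the fingers straddle it and the neighbours are clear. I'll descend and grip.

In the tool's units: 0.088 m is 17.6, 0.085 m is 17.

>>> shift_gripper([
  {"dz":4},
  {"dz":10},
  {"dz":15},
  {"dz":17},
  {"dz":17.6},
  {"dz":17.6},
  {"dz":17.6},
  {"dz":17.6},
])

```text
clock: 10.7
tcp_pos: [0.5263, -0.3778, 0.206]
ee_rot: [0.001, 0.99, 0.144, 0.001]
force: [-0.1, -0.2, 0.2]
finger_gap: 0.0942
grasp_force: 0.0
```

>>> shift_gripper([
  {},
  {},
  {},
  {},
  {},
  {},
], aperture=0.05, grip_n=15)

```text
clock: 11.3
tcp_pos: [0.5257, -0.3772, 0.2041]
ee_rot: [-0.0, 0.99, 0.144, -0.0]
force: [-0.8, -0.2, 1.6]
finger_gap: 0.0606
grasp_force: 15.0
```

>>> shift_gripper([
  {"dz":-2},
  {"dz":-6},
  {"dz":-12},
  {"dz":-20},
  {"dz":-28},
  {"dz":-33},
  {"dz":-36},
  {"dz":-36},
])

```text
clock: 12.1
tcp_pos: [0.5262, -0.3776, 0.3873]
ee_rot: [0.002, 0.99, 0.144, 0.002]
force: [0.6, -0.8, -0.9]
finger_gap: 0.0608
grasp_force: 15.0
```

```bash
python3 - <<'E'
from h import *
go([.553,.097,.22])
E
```

```text
go [ 0.1614 -0.4471 -0.0144] rot [ 0.005 -0.003  0.   ] q [-0.76  0.37  1.37  0.    1.4   0.53] t 12.1
```

Gentle: ~0.04/row, 12 rows, two calls.

In the tool's units: -0.29 m is -58, -0.25 m is -50.

>>> shift_gripper([
  {"dx":1.4, "dy":-4},
  {"dx":3.6, "dy":-10},
  {"dx":6.6, "dy":-18},
  {"dx":9.4, "dy":-26},
  {"dx":12.4, "dy":-34},
  {"dx":15.2, "dy":-42},
  {"dx":18.2, "dy":-50},
  {"dx":21, "dy":-58},
])

```text
clock: 12.9
tcp_pos: [0.5426, -0.0675, 0.3815]
ee_rot: [-0.001, 0.99, 0.144, -0.002]
force: [0.8, -0.0, -0.7]
finger_gap: 0.0607
grasp_force: 15.0
```

>>> shift_gripper([
  {"dx":2.8, "dy":-8},
  {"dx":5.8, "dy":-16},
  {"dx":8, "dy":-22},
  {"dx":10, "dy":-28},
  {"dx":11.36, "dy":-31.3},
  {"dx":11.36, "dy":-31.3},
  {"dx":11.36, "dy":-31.3},
  {"dx":11.36, "dy":-31.3},
])

```text
clock: 13.7
tcp_pos: [0.5529, 0.096, 0.383]
ee_rot: [0.0, 0.99, 0.144, -0.001]
force: [-0.1, -0.4, -1.8]
finger_gap: 0.0606
grasp_force: 15.0
```

>>> shift_gripper([
  {"dz":6},
  {"dz":14},
  {"dz":22},
  {"dz":28},
  {"dz":31},
  {"dz":33},
  {"dz":33},
  {"dz":33},
])

```text
clock: 14.5
tcp_pos: [0.5542, 0.0966, 0.2206]
ee_rot: [0.0, 0.99, 0.144, 0.001]
force: [0.3, 0.1, -0.9]
finger_gap: 0.0609
grasp_force: 15.0
```

```bash
python3 - <<'E'
from h import *
go([.553,.097,.032])
im,C=shot("wrist"); cv2.imwrite("pics/w7.png",cv2.resize(im,(800,600),interpolation=cv2.INTER_CUBIC)); np.save("w7.npy",np.array(C,object),allow_pickle=True)
E
```

```text
go [-0.001  -0.0007  0.0086] rot [ 0.001 -0.003  0.   ] q [ 0.02  0.4   1.72 -0.    1.02  1.3 ] t 14.5
```

View pics/w7.png

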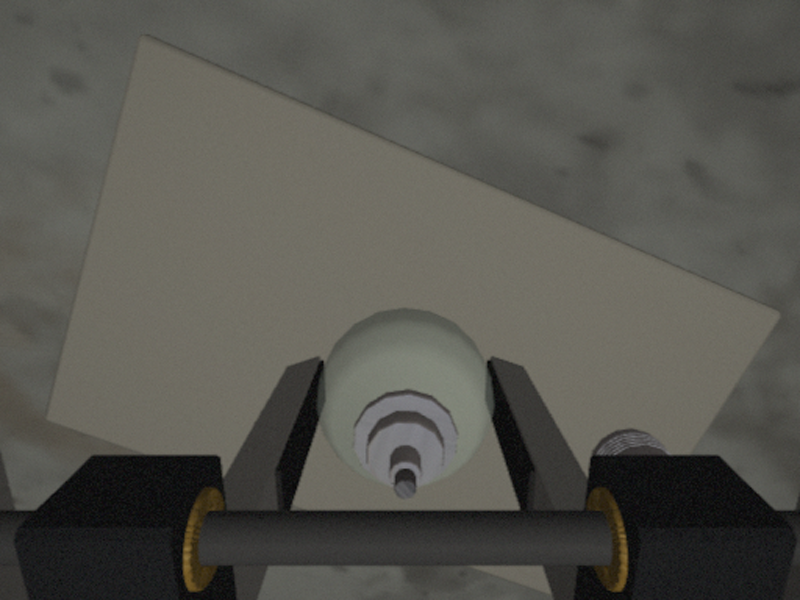

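Lamp is held upright over the mat; corners visible at (145,35), (780,314), (46,418). I'll use them to confirm the mat pose.

```bash
python3 - <<'E'
from h import *
from scipy.optimize import least_squares
px=(np.array([(145,35),(780,314),(46,418)])+.5)/1.5625-.5
L=np.array([(.08,.13),(.08,-.13),(-.08,.13)])
C=np.load("w7.npy",allow_pickle=True);f,cx,cy,Rw,o=C
for fix in(None,-.04,0):
  def res(q):
    x,y,t=q[:3];k=q[3] if fix is None else fix; o2=[]
    for l,p in zip(L,px):
        P=[x+np.cos(t)*l[0]-np.sin(t)*l[1],y+np.sin(t)*l[0]+np.cos(t)*l[1],.008]
        u=(w2p(C,P)-[cx,cy])/f; o2.append((u*(1+k*(u@u)))*f+[cx,cy]-p)
    return np.ravel(o2)
  r=least_squares(res,[.55,.096,-.1,0] if fix is None else [.55,.096,-.1]); print(r.x.round(4),r.fun.round(1))
go([.552,.097,.032])
E
```

```text
[ 0.553   0.097  -0.1106 -0.0496] [-0.8 -0.9 -0.2  0.7  1.2  0.4]
[ 0.5527  0.0967 -0.1108] [-1.3 -1.3  1.3  1.2  0.2  1.1]
[ 0.5518  0.0958 -0.1119] [-3.3 -3.   7.4  3.4 -3.8  4.2]
go [-0.0022 -0.0009  0.0089] rot [ 0.001 -0.003  0.   ] q [ 0.02  0.4   1.72 -0.    1.02  1.3 ] t 14.6
```

>>> shift_gripper([
  {"dz":0.6},
  {"dz":1},
  {"dz":1.2},
  {"dz":1.3},
  {"dz":1.3},
  {"dz":1.3},
])

```text
clock: 15.15
tcp_pos: [0.5532, 0.0969, 0.2127]
ee_rot: [-0.0, 0.99, 0.144, -0.0]
force: [-0.2, -0.9, -1.8]
finger_gap: 0.0607
grasp_force: 15.0
```

>>> shift_gripper([
  {"dz":0.1},
  {"dz":0.2},
  {"dz":0.2},
])

```text
clock: 15.45
tcp_pos: [0.5533, 0.0969, 0.2121]
ee_rot: [0.0, 0.99, 0.144, 0.0]
force: [-2.0, 0.3, 2.2]
finger_gap: 0.061
grasp_force: 15.0
```

>>> shift_gripper([
  {},
  {},
  {},
  {},
  {},
], aperture=0.085)

```text
clock: 15.95
tcp_pos: [0.5532, 0.0968, 0.2116]
ee_rot: [-0.0, 0.99, 0.144, 0.0]
force: [-0.1, -1.4, 0.2]
finger_gap: 0.0849
grasp_force: 0.0
```

>>> shift_gripper([
  {"dz":-4},
  {"dz":-10},
  {"dz":-18},
  {"dz":-26},
  {"dz":-32},
  {"dz":-36},
  {"dz":-36},
])

```text
clock: 16.65
tcp_pos: [0.5543, 0.0969, 0.3957]
ee_rot: [0.0, 0.99, 0.144, 0.004]
force: [1.1, -0.1, -0.5]
finger_gap: 0.0853
grasp_force: 0.0
```

>>> shift_gripper([
  {"dx":-0.4, "dy":6, "az":-0.56},
  {"dx":-1, "dy":14, "az":-1.16},
  {"dx":-1.8, "dy":22, "az":-1.76},
  {"dx":-2.4, "dy":30, "az":-2.36},
  {"dx":-3, "dy":38, "az":-2.96},
  {"dx":-3.6, "dy":46, "az":-3.56},
  {"dx":-4.2, "dy":54, "az":-4.16},
  {"dx":-4.6, "dy":59.2, "az":-4.68},
])

```text
clock: 17.45
tcp_pos: [0.6155, -0.196, 0.3891]
ee_rot: [-0.001, 0.744, 0.668, -0.001]
force: [-0.4, -0.0, -0.4]
finger_gap: 0.0852
grasp_force: 0.0
```

>>> shift_gripper([
  {"az":-0.6},
  {"az":-1.2},
  {"az":-1.8},
  {"az":-2.4},
  {"az":-3},
  {"az":-3.6},
  {"az":-4.2},
  {"az":-4.668},
], aperture=0.094)

```text
clock: 18.25
tcp_pos: [0.6153, -0.1932, 0.389]
ee_rot: [-0.002, 0.252, 0.968, 0.0]
force: [0.2, -0.3, 0.6]
finger_gap: 0.0942
grasp_force: 0.0
```

>>> shift_gripper([
  {},
  {},
  {},
  {},
])

```text
clock: 18.65
tcp_pos: [0.6157, -0.1934, 0.3913]
ee_rot: [-0.0, 0.255, 0.967, 0.0]
force: [0.4, 0.2, 0.3]
finger_gap: 0.0941
grasp_force: 0.0
```

```bash
python3 - <<'E'
from h import *
go([.6155,-.193,.126],np.radians(60.5))
im,C=shot("wrist"); cv2.imwrite("pics/w8.png",cv2.resize(im,(800,600),interpolation=cv2.INTER_CUBIC)); np.save("w8.npy",np.array(C,object),allow_pickle=True)
E
```

```text
go [0.0003 0.0002 0.0853] rot [-0.    -0.001 -0.001] q [-0.44  0.36  1.37  0.    1.41 -1.49] t 18.6
```

View pics/w8.png

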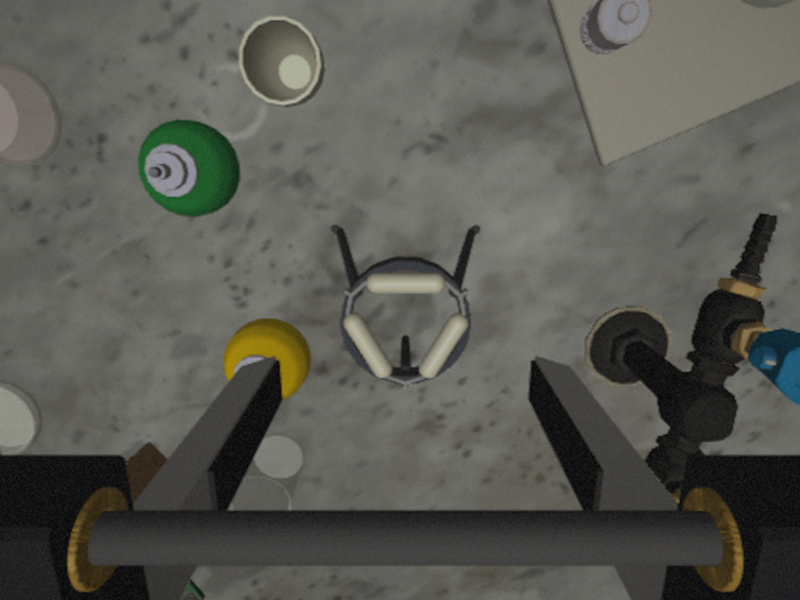

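The ring is centred near (406,320) with front feet at (337,230) and (475,230). The fingers straddle it and the gas tap is clear to the right.

```bash
cat >> h.py <<'E'
def und(C,u,v,z,k1=-.045,k=1.5625):
    f,cx,cy,Rw,o=C; p=np.array([(u+.5)/k-.5,(v+.5)/k-.5]); d=(p-[cx,cy])/f; q=d.copy()
    for _ in range(20): q=d/(1+k1*(q@q))
    return p2w(C,*(q*f+[cx,cy]),z)
E
python3 - <<'E'
from h import *
C=np.load("w8.npy",allow_pickle=True)
l,r=und(C,342,318,.125),und(C,470,318,.125); print("ring",(l+r)/2,np.linalg.norm(l-r))
t,b=und(C,406,257,.13),und(C,406,385,.13);print("ring vertical extremes",t,b)
a,b=und(C,337,230,.003),und(C,475,230,.003); print("feet",a,b,np.linalg.norm(a-b)); d=(b-a)/np.linalg.norm(b-a); print("yaw",np.degrees(np.arctan2(d[1],d[0])))
m=(a+b)/2; n=np.array([d[1],-d[0],0]); print("ctr from feet",m+n*.029)
print("cruc rim",und(C,281,60,.046), "cap",und(C,628,13,.0485))
go([.6155,-.193,.126],np.radians(60.5))
E
```

```text
ring [ 0.61286708 -0.1914671   0.125     ] 0.06385298012499722
ring vertical extremes [ 0.58511417 -0.17576778  0.13      ] [ 0.64261889 -0.20831328  0.13      ]
feet [ 0.56594766 -0.22115105  0.003     ] [ 0.61439436 -0.13565181  0.003     ] 0.0982710614511591
yaw 60.46267748352556
ctr from feet [ 0.61540202 -0.19269815  0.003     ]
cruc rim [ 0.46254612 -0.18964363  0.046     ] cap [ 0.53843716 -0.00430191  0.0485    ]
go [0.0004 0.0002 0.0854] rot [ 0.    -0.    -0.001] q [-0.44  0.36  1.37  0.    1.41 -1.49] t 18.7
```

Careful with the scale: shifts go in units of 5 mm and turns go in units of 0.25 rad. That gives: 0.086 m is 17.2, 0.083 m is 16.6.

>>> shift_gripper([
  {"dz":4},
  {"dz":10},
  {"dz":15},
  {"dz":16.6},
  {"dz":17.2},
  {"dz":17.2},
  {"dz":17.2},
  {"dz":17.2},
])

```text
clock: 19.5
tcp_pos: [0.6163, -0.1936, 0.3074]
ee_rot: [0.002, 0.255, 0.967, -0.0]
force: [-0.8, 0.5, 0.7]
finger_gap: 0.0936
grasp_force: 0.0
```

>>> shift_gripper([
  {},
  {},
  {},
  {},
  {},
  {},
], aperture=0.05, grip_n=25)

```text
clock: 20.1
tcp_pos: [0.6158, -0.1933, 0.3057]
ee_rot: [0.0, 0.255, 0.967, 0.0]
force: [-0.4, -0.2, 0.6]
finger_gap: 0.064
grasp_force: 25.0
```

>>> shift_gripper([
  {"dz":-2},
  {"dz":-6},
  {"dz":-12},
  {"dx":2, "dz":-18},
  {"dx":4, "dz":-24},
  {"dx":8, "dz":-28},
  {"dx":8, "dz":-28},
  {"dx":8, "dz":-28},
])

```text
clock: 20.9
tcp_pos: [0.5808, -0.1736, 0.4456]
ee_rot: [0.0, 0.255, 0.967, -0.0]
force: [0.1, 0.9, -3.9]
finger_gap: 0.064
grasp_force: 25.0
```

```bash
python3 - <<'E'
from h import *
go([.553,.097,.22],np.radians(60.5))
T,C=shot("scene"); cv2.imwrite("pics/s9.png",cv2.resize(T[100:292,180:436],(800,600),interpolation=cv2.INTER_CUBIC))
E
```

```text
go [0.1574 0.2219 0.0455] rot [-0.     0.001  0.   ] q [-0.43  0.24  1.41 -0.    1.49 -1.49] t 20.9
```

View pics/s9.png

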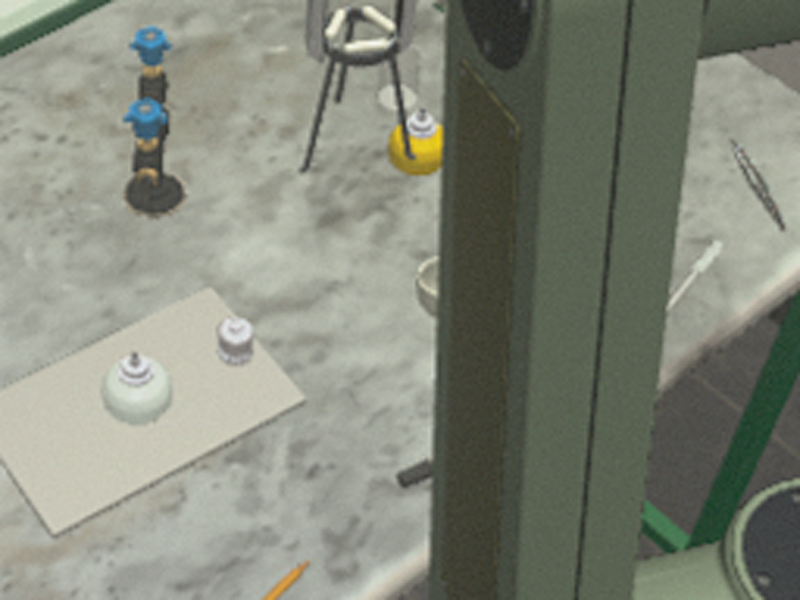

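The scene shows the tripod level in the gripper, with the lamp and cap standing on the mat. I'll carry it over the mat.

>>> shift_gripper([
  {"dx":2.4, "dy":3.4},
  {"dx":6, "dy":8.4},
  {"dx":10.6, "dy":15},
  {"dx":15.2, "dy":21.4},
  {"dx":19.8, "dy":28},
  {"dx":24.4, "dy":34.6},
  {"dx":29, "dy":41},
  {"dx":31.36, "dy":44.36},
])

```text
clock: 21.75
tcp_pos: [0.5532, 0.0993, 0.4431]
ee_rot: [-0.002, 0.253, 0.967, -0.0]
force: [1.0, -0.1, -2.7]
finger_gap: 0.0641
grasp_force: 25.0
```

>>> shift_gripper([
  {},
  {},
  {},
  {},
])

```text
clock: 22.15
tcp_pos: [0.554, 0.0954, 0.445]
ee_rot: [-0.0, 0.255, 0.967, -0.0]
force: [0.2, 0.2, -3.1]
finger_gap: 0.0637
grasp_force: 25.0
```

```bash
python3 - <<'E'
from h import *
go([.5535,.0967,.22],np.radians(60.5))
T,C=shot("wrist"); cv2.imwrite("pics/w10.png",cv2.resize(T,(800,600),interpolation=cv2.INTER_CUBIC)); np.save("w10.npy",np.array(C,object),allow_pickle=True)
E
```

```text
go [0.001 0.001 0.045] rot [-0.001 -0.001 -0.002] q [ 0.02  0.15  1.52 -0.    1.47 -1.04] t 22.1
```

View pics/w10.png

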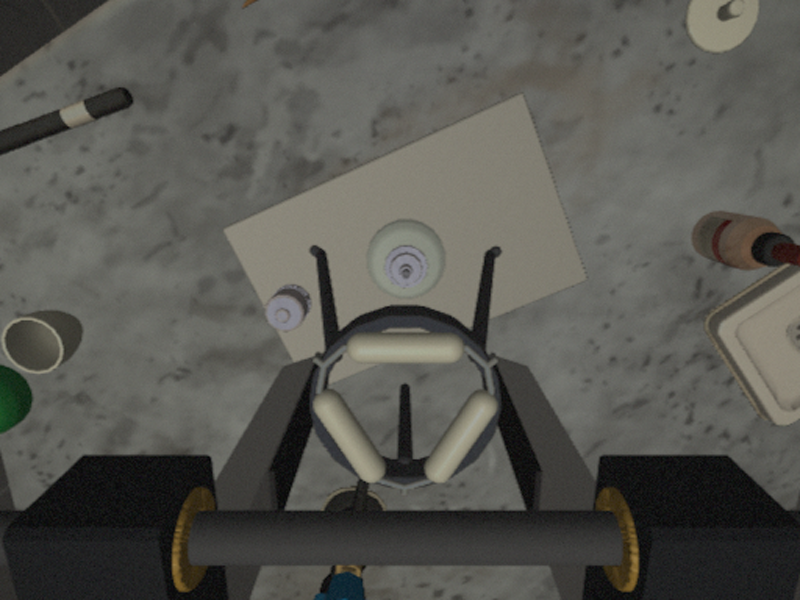

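The tripod hangs level above the lamp (wick at (405,270)). The cap is at (285,315) and the lid is near (724,20).

```bash
python3 - <<'E'
from h import *
C=np.load("w10.npy",allow_pickle=True)
print("wick",und(C,405,270,.078),"body",und(C,406,257,.027),"lid disc",und(C,723,23,.008),"lid knob",und(C,737,8,.024))
a,b=und(C,316,250,.14),und(C,494,251,.14); print(a,b,np.linalg.norm(a-b))
d=(b-a)/np.linalg.norm(b-a); print("ctr from feet",(a+b)/2+np.array([d[1],-d[0],0])*.029)
go([.5535,.0967,.22],np.radians(60.5)); print(arm.state()["tcp_pos"])
E
```

```text
wick [0.54912014 0.09747806 0.078     ] body [0.55042655 0.09757072 0.027     ] lid disc [0.51538406 0.38850881 0.008     ] lid knob [0.50964124 0.39159052 0.024     ]
[0.50263401 0.06696033 0.14      ] [0.55204579 0.1528872  0.14      ] 0.0991208842488177
ctr from feet [0.5524797  0.09546726 0.14      ]
go [0.001  0.0009 0.0453] rot [-0.    -0.    -0.002] q [ 0.02  0.15  1.52 -0.    1.47 -1.04] t 22.2
[0.55393286 0.09544345 0.44529236]
```

In the tool's units: 0.115 m is 23, 0.105 m is 21.

>>> shift_gripper([
  {"dz":4},
  {"dz":10},
  {"dz":16},
  {"dz":21},
  {"dz":23},
  {"dz":23},
  {"dz":23},
  {"dz":23},
])

```text
clock: 23.0
tcp_pos: [0.5546, 0.0964, 0.3327]
ee_rot: [0.002, 0.255, 0.967, 0.001]
force: [0.2, -0.2, -3.0]
finger_gap: 0.0638
grasp_force: 25.0
```

>>> shift_gripper([
  {},
  {},
  {},
])

```text
clock: 23.3
tcp_pos: [0.5538, 0.0967, 0.3313]
ee_rot: [0.001, 0.255, 0.967, 0.0]
force: [0.4, -0.1, -2.9]
finger_gap: 0.064
grasp_force: 25.0
```

```bash
python3 - <<'E'
from h import *
go([.5533,.0966,.1337],np.radians(60.5)); print(arm.state()["tcp_pos"])
E
```

```text
go [ 0.0004 -0.0003  0.0176] rot [0.001 0.001 0.   ] q [ 0.02  0.25  1.65  0.    1.24 -1.04] t 23.3
[0.55380229 0.09665811 0.33131432]
```

In the tool's units: 0.017 m is 3.4, 0.016 m is 3.2.

>>> shift_gripper([
  {"dz":1.6},
  {"dz":2.8},
  {"dz":3.2},
  {"dz":3.4},
  {"dz":3.4},
  {"dz":3.4},
])

```text
clock: 23.9
tcp_pos: [0.5535, 0.0965, 0.3138]
ee_rot: [-0.0, 0.255, 0.967, -0.0]
force: [-3.8, -1.0, 0.9]
finger_gap: 0.064
grasp_force: 25.0
```

>>> shift_gripper([
  {"dz":0.1},
  {"dz":0.2},
  {"dz":0.2},
  {"dz":0.2},
])

```text
clock: 24.3
tcp_pos: [0.5536, 0.0965, 0.3136]
ee_rot: [-0.0, 0.255, 0.967, -0.0]
force: [-4.4, -0.9, 6.0]
finger_gap: 0.064
grasp_force: 25.0
```

>>> shift_gripper([
  {},
  {},
  {},
  {},
  {},
], aperture=0.085)

```text
clock: 24.8
tcp_pos: [0.5538, 0.0966, 0.3126]
ee_rot: [0.0, 0.255, 0.967, 0.0]
force: [-0.2, -0.4, 0.8]
finger_gap: 0.0852
grasp_force: 0.0
```

>>> shift_gripper([
  {"dz":-2},
  {"dz":-8},
  {"dz":-16},
  {"dz":-22},
  {"dz":-24},
  {"dz":-24},
])

```text
clock: 25.4
tcp_pos: [0.554, 0.0966, 0.4349]
ee_rot: [0.002, 0.255, 0.967, 0.001]
force: [-0.3, -0.9, -0.9]
finger_gap: 0.0851
grasp_force: 0.0
```

>>> shift_gripper([
  {"dx":-0.8, "dy":-4},
  {"dx":-2.6, "dy":-12},
  {"dx":-4.4, "dy":-20},
  {"dx":-6.2, "dy":-28},
  {"dx":-8, "dy":-36},
  {"dx":-9.6, "dy":-44},
  {"dx":-11.4, "dy":-52},
  {"dx":-12.96, "dy":-58.86, "dz":4},
])

```text
clock: 26.2
tcp_pos: [0.4646, -0.1934, 0.4128]
ee_rot: [0.001, 0.255, 0.967, -0.0]
force: [0.3, -0.8, 0.1]
finger_gap: 0.0851
grasp_force: 0.0
```

>>> shift_gripper([
  {"dz":8},
  {"dz":16},
  {"dz":20},
  {"dz":20},
  {"dz":20},
  {"dz":20},
  {"dz":20},
])

```text
clock: 26.9
tcp_pos: [0.4658, -0.1917, 0.3142]
ee_rot: [0.002, 0.254, 0.967, -0.0]
force: [0.3, -1.0, 0.2]
finger_gap: 0.0852
grasp_force: 0.0
```

```bash
python3 - <<'E'
from h import *
T,C=shot("wrist"); cv2.imwrite("pics/w11.png",cv2.resize(T,(800,600),interpolation=cv2.INTER_CUBIC)); np.save("w11.npy",np.array(C,object),allow_pickle=True)
go([.465,-.1915,.041],np.radians(60.5)); print(arm.state()["tcp_pos"])
E
```

```text
go [ 0.001  -0.0002  0.0932] rot [-0.     0.003  0.   ] q [-0.56  0.15  1.81  0.    1.18 -1.62] t 26.9
[ 0.46575667 -0.19164555  0.31418661]
```

View pics/w11.png

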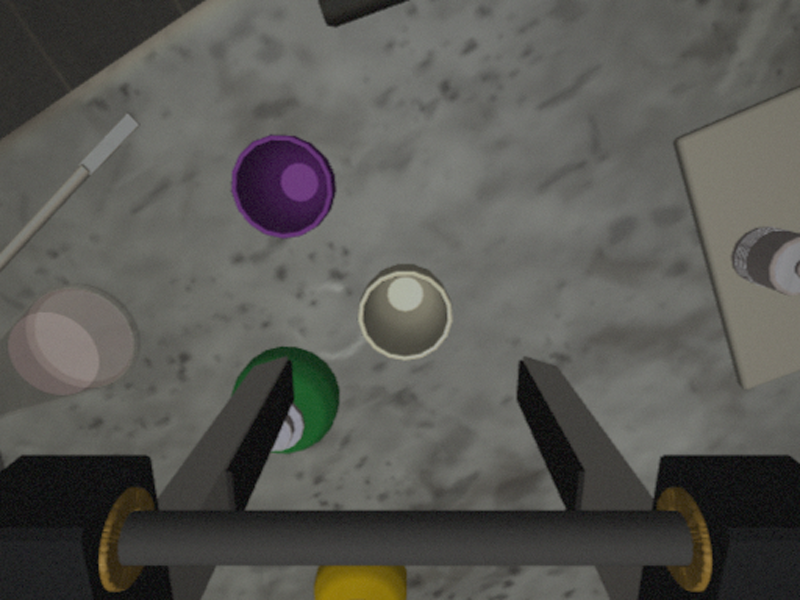

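Crucible rim is centred at (405,315), between the fingers. The green lamp sits close to the left finger, so I narrow the opening to 0.066.

>>> shift_gripper([
  {},
  {},
  {},
], aperture=0.066)

```text
clock: 27.25
tcp_pos: [0.4652, -0.1915, 0.313]
ee_rot: [0.0, 0.255, 0.967, -0.0]
force: [1.1, -0.5, -0.2]
finger_gap: 0.0668
grasp_force: 0.0
```

```bash
python3 - <<'E'
from h import *
C=np.load("w11.npy",allow_pickle=True); P=und(C,405.5,315,.046); print(P, und(C,405,270+24,.003))
go([.465,-.1915,.041],np.radians(60.5)); go([P[0],P[1],.041],np.radians(60.5)); print(arm.state()["tcp_pos"])
E
```

```text
[ 0.46284291 -0.19008386  0.046     ] [ 0.46361768 -0.19083024  0.003     ]
go [ 0.0002 -0.0001  0.092 ] rot [-0.     0.001  0.   ] q [-0.56  0.15  1.81 -0.    1.18 -1.62] t 27.2
go [0.0028 0.     0.092 ] rot [-0.     0.001  0.   ] q [-0.56  0.15  1.81 -0.    1.18 -1.62] t 27.2
[ 0.4652235  -0.19148081  0.31298938]
```

>>> shift_gripper([
  {"dx":0.2, "dz":4},
  {"dx":0.2, "dz":10},
  {"dx":0.2, "dz":16},
  {"dx":0.2, "dz":17.8},
  {"dx":0.2, "dz":18.4},
  {"dx":0.2, "dz":18.4},
  {"dx":0.2, "dz":18.4},
  {"dx":0.2, "dz":18.4},
])

```text
clock: 28.05
tcp_pos: [0.465, -0.1914, 0.2221]
ee_rot: [0.001, 0.255, 0.967, -0.0]
force: [0.4, 0.2, -0.1]
finger_gap: 0.0661
grasp_force: 0.0
```

>>> shift_gripper([
  {},
  {},
  {},
  {},
  {},
], aperture=0.035, grip_n=12)

```text
clock: 28.55
tcp_pos: [0.4645, -0.191, 0.221]
ee_rot: [0.0, 0.255, 0.967, -0.0]
force: [-0.0, 0.3, 2.9]
finger_gap: 0.0465
grasp_force: 12.0
```

>>> shift_gripper([
  {"dz":-2},
  {"dz":-8},
  {"dz":-16},
  {"dz":-24},
  {"dz":-32},
  {"dz":-40},
  {"dz":-44},
  {"dz":-44},
])

```text
clock: 29.35
tcp_pos: [0.4649, -0.1914, 0.4451]
ee_rot: [0.004, 0.255, 0.967, -0.001]
force: [-0.4, -0.7, -0.4]
finger_gap: 0.0463
grasp_force: 12.0
```

```bash
python3 - <<'E'
from h import *
go([.5528,.097,.26],np.radians(60.5)); print(arm.state()["tcp_pos"])
E
```

```text
go [0.0655 0.2943 0.0044] rot [-0.     0.009  0.   ] q [-0.56  0.02  1.67 -0.    1.45 -1.62] t 29.4
[ 0.46487709 -0.19135634  0.44508026]
```

In the tool's units: 0.294 m is 58.8, 0.22 m is 44.

>>> shift_gripper([
  {"dx":0.8, "dy":4},
  {"dx":2.6, "dy":12},
  {"dx":4.4, "dy":20},
  {"dx":6.2, "dy":28},
  {"dx":8, "dy":36},
  {"dx":9.6, "dy":44},
  {"dx":11.4, "dy":52},
  {"dx":12.92, "dy":58.8},
])

```text
clock: 30.15
tcp_pos: [0.5524, 0.0988, 0.4382]
ee_rot: [-0.002, 0.254, 0.967, -0.0]
force: [0.3, -0.4, -0.9]
finger_gap: 0.0465
grasp_force: 12.0
```

>>> shift_gripper([
  {},
  {},
  {"dz":4},
  {"dz":10},
  {"dz":12},
  {"dz":12},
  {"dz":12},
  {"dz":12},
])

```text
clock: 30.95
tcp_pos: [0.5534, 0.0963, 0.3823]
ee_rot: [0.001, 0.255, 0.967, 0.0]
force: [0.3, 1.3, -1.4]
finger_gap: 0.0464
grasp_force: 12.0
```

```bash
python3 - <<'E'
from h import *
T,C=shot("wrist"); cv2.imwrite("pics/w12.png",cv2.resize(T,(800,600),interpolation=cv2.INTER_CUBIC)); np.save("w12.npy",np.array(C,object),allow_pickle=True)
go([.5528,.0968,.26],np.radians(60.5)); print(arm.state()["tcp_pos"])
E
```

```text
go [ 0.0005  0.0001 -0.0576] rot [ 0.002  0.003 -0.   ] q [ 0.02  0.2   1.6  -0.    1.34 -1.04] t 31.0
[0.55335127 0.09647245 0.38235287]
```

View pics/w12.png

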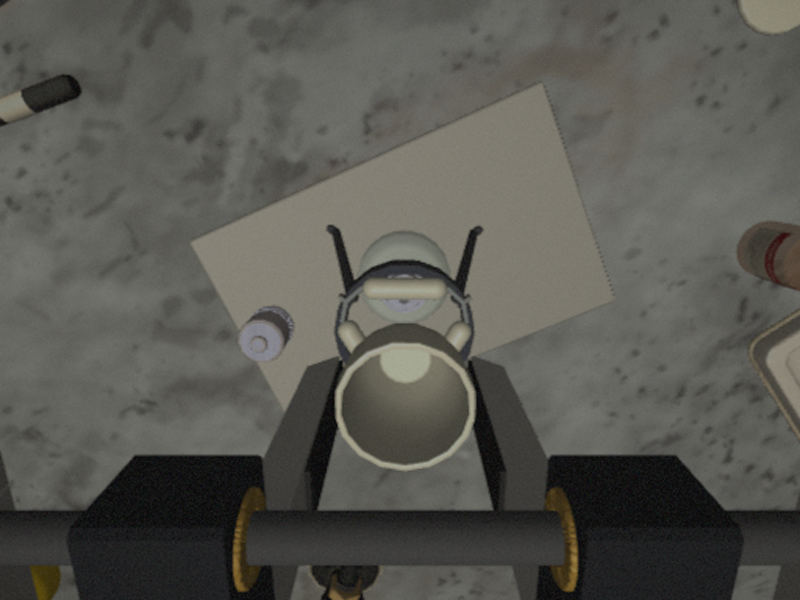

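Tripod stands centred over the lamp and the crucible is upright above the ring, at column 405 in both. Lowering it.

In the tool's units: 0.024 m is 4.8, 0.022 m is 4.4.

>>> shift_gripper([
  {"dz":2},
  {"dz":3.6},
  {"dz":4.4},
  {"dz":4.8},
  {"dz":4.8},
  {"dz":4.8},
])

```text
clock: 31.6
tcp_pos: [0.5529, 0.0968, 0.3567]
ee_rot: [0.0, 0.255, 0.967, 0.0]
force: [0.0, 0.2, -1.2]
finger_gap: 0.0466
grasp_force: 12.0
```

>>> shift_gripper([
  {"dz":0.4},
  {"dz":0.6},
  {"dz":0.7},
  {"dz":0.7},
  {"dz":0.7},
])

```text
clock: 32.1
tcp_pos: [0.5528, 0.0967, 0.3533]
ee_rot: [0.0, 0.255, 0.967, 0.0]
force: [-0.1, 1.3, -0.1]
finger_gap: 0.0465
grasp_force: 12.0
```

>>> shift_gripper([
  {"dz":0.14},
  {"dz":0.14},
  {"dz":0.14},
])

```text
clock: 32.4
tcp_pos: [0.5529, 0.0967, 0.3528]
ee_rot: [0.0, 0.255, 0.967, 0.0]
force: [-1.1, 0.2, 1.3]
finger_gap: 0.0465
grasp_force: 12.0
```

>>> shift_gripper([
  {},
  {},
  {},
  {},
  {},
], aperture=0.07)

```text
clock: 32.9
tcp_pos: [0.5528, 0.0967, 0.3523]
ee_rot: [-0.0, 0.255, 0.967, -0.0]
force: [-1.4, 0.2, 0.4]
finger_gap: 0.0696
grasp_force: 0.0
```

>>> shift_gripper([
  {"dz":-2},
  {"dz":-8},
  {"dz":-16},
  {"dz":-20},
  {"dz":-20},
  {"dz":-20},
  {"dz":-20},
  {"dz":-20},
])

```text
clock: 33.7
tcp_pos: [0.5524, 0.0967, 0.4503]
ee_rot: [-0.002, 0.255, 0.967, -0.001]
force: [0.2, -0.3, -0.5]
finger_gap: 0.0702
grasp_force: 0.0
```

```bash
python3 - <<'E'
from h import *
T,C=shot("wrist"); cv2.imwrite("pics/w13.png",cv2.resize(T,(800,600),interpolation=cv2.INTER_CUBIC)); np.save("w13.npy",np.array(C,object),allow_pickle=True)
go([.511,.385,.26],np.radians(60.5)); print(arm.state()["tcp_pos"])
E
```

```text
go [0.178  0.2305 0.0107] rot [-0.002 -0.003  0.   ] q [ 0.02  0.15  1.52 -0.    1.48 -1.04] t 33.8
[0.55247502 0.09669132 0.4505423 ]
```

View pics/w13.png

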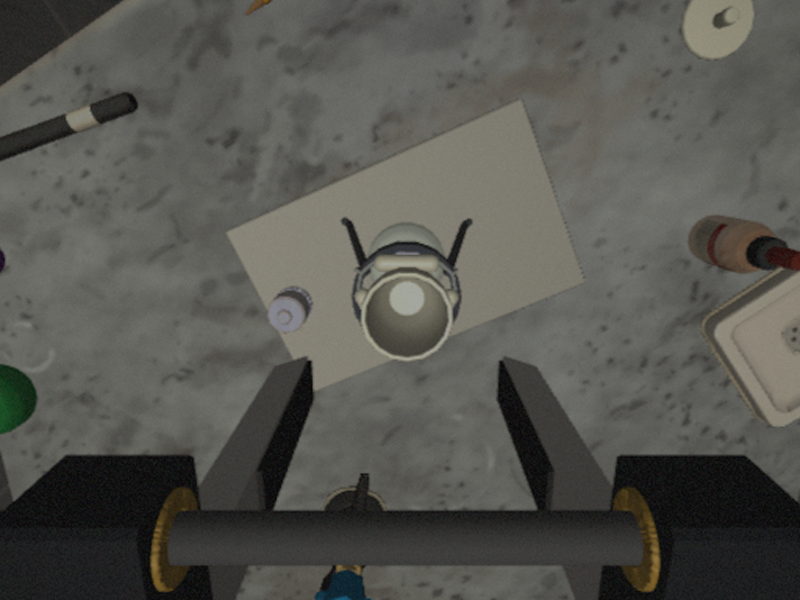

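The crucible sits upright and level in the triangle, with its rim at (406,313). The lid is visible at (717,25) with its knob at (731,16). The picture allowance is now spent, so from here I measure with image code only.

```bash
python3 - <<'E'
from h import *
C=np.load("w13.npy",allow_pickle=True)
print("rim",und(C,406.5,313,.178),"l/r",und(C,361,313,.178),und(C,453,313,.178)); print("disc",und(C,717,25,.008),"knob",und(C,731,16,.024))
T=cv2.imread("pics/top0.png"); C=cam("top")
g=cv2.cvtColor(cv2.resize(T[170:210,110:160],None,fx=8,fy=8,interpolation=cv2.INTER_CUBIC),cv2.COLOR_BGR2GRAY)
m=(g>175).astype(np.uint8); n,l,s,c=cv2.connectedComponentsWithStats(m); i=1+np.argmax(s[1:,4]); print(s[i],c[i]); u=110+(s[i][0]+s[i][2]/2)/8-.5; v=170+(s[i][1]+s[i][3]/2)/8-.5
print("disc top",p2w(C,u,v,.006))
print("drop",p2w(C,*(np.array([235,218])*.64),.1))
go([.511,.385,.19],0)
E
```

```text
rim [0.54810602 0.09906134 0.178     ] l/r [0.53670844 0.07886792 0.178     ] [0.55975298 0.11968937 0.178     ]
disc [0.51155635 0.38853058 0.008     ] knob [0.50958719 0.39049398 0.024     ]
[  124    93   139   136 13828] [193.43194967 159.47910038]
disc top [0.50954197 0.38297147 0.006     ]
drop [0.6495107  0.30993824 0.1       ]
go [0.1778 0.2307 0.0807] rot [-0.003 -0.002  1.056] q [ 0.02  0.15  1.52 -0.    1.48 -1.04] t 33.8
```

```bash
python3 - <<'E'
from h import *
from scipy.optimize import least_squares
C=cam("top");S=cam("scene");k=1/1.5625
for n,a,b in[("box corner front right",(156,304),(163,492)),("box corner back right",(152,193),(96,398)),("green ball cap",(91,194),(47,366)),("timer",(236,380),(310,519)),("dropper tip",(233,212),(196,353))]:
    r=least_squares(lambda P:np.r_[w2p(C,P)-np.array(a)*k,w2p(S,P)-np.array(b)*k],[.6,.4,.05]);print(n,r.x.round(3),r.cost.round(1))
W=np.load("w13.npy",allow_pickle=True); print("floor",und(W,407,298,.137))
E
```

```text
box corner front right [0.498 0.48  0.05 ] 7.0
box corner back right [0.711 0.485 0.06 ] 3.7
green ball cap [0.672 0.527 0.229] 0.4
timer [0.345 0.329 0.009] 0.3
dropper tip [0.666 0.32  0.089] 2.7
floor [0.55134093 0.09759766 0.137     ]
```

```bash
python3 - <<'E'
from h import *
s=arm.state(); im,C=shot("wrist"); print(s["tcp_pos"],s["clock"])
x0,y0=215,150; c=cv2.resize(im[y0:245,x0:310],None,fx=8,fy=8,interpolation=cv2.INTER_CUBIC); g=cv2.GaussianBlur(cv2.cvtColor(c,cv2.COLOR_BGR2GRAY),(0,0),3)
r,p=RT(s); M=r.as_matrix()
for th in(130,145,160,175):
    cs,_=cv2.findContours((g>th).astype(np.uint8),cv2.RETR_CCOMP,cv2.CHAIN_APPROX_NONE)
    for k in cs:
        if len(k)>60 and cv2.contourArea(k)>3000:
            (u,v),(a,b),t=cv2.fitEllipse(k); px=(x0+(u+.5)/8-.5,y0+(v+.5)/8-.5)
            z=.178 if a>250 else .137
            P=und(C,*px,z,k=1); d=M.T@(P-p); print(th,np.round(px,1),round(a/8,1),round(b/8,1),round(t),"z",z,P.round(4),"tool",d[:2].round(4))
E
```

```text
[0.55247502 0.09669132 0.4505423 ] 33.75
130 [260.  190.1] 21.9 22.6 86 z 0.137 [0.5512 0.0976 0.137 ] tool [0.0006 0.0007]
130 [259.4 201.8] 55.8 60.8 89 z 0.178 [0.5494 0.098  0.178 ] tool [0.0025 0.0001]
130 [259.7 202.1] 51.6 53.8 92 z 0.178 [0.5497 0.098  0.178 ] tool [0.0022 0.0003]
130 [256.7 169.8] 12.2 39.6 86 z 0.137 [0.5331 0.1044 0.137 ] tool [ 0.0197 -0.0023]
130 [256.4 152.6] 6.2 22.8 85 z 0.137 [0.5194 0.1118 0.137 ] tool [ 0.0353 -0.0026]
145 [259.9 190.2] 20.9 21.5 86 z 0.137 [0.5512 0.0975 0.137 ] tool [0.0006 0.0006]
145 [259.6 202. ] 55.2 57.3 86 z 0.178 [0.5496 0.098  0.178 ] tool [0.0023 0.0002]
145 [259.7 202.1] 52.3 54.6 91 z 0.178 [0.5497 0.0981 0.178 ] tool [0.0023 0.0003]
145 [259.9 168.4] 4.7 52.9 90 z 0.137 [0.5334 0.1075 0.137 ] tool [0.021  0.0005]
160 [259.9 190.1] 19.5 19.9 76 z 0.137 [0.5511 0.0975 0.137 ] tool [0.0006 0.0005]
```

In the tool's units: 0.2303 m is 46.06, 0.1784 m is 35.68, 1.056 rad is 4.224.

>>> shift_gripper([
  {"dx":3, "dy":4, "az":0.4},
  {"dx":8, "dy":10, "az":0.96},
  {"dx":13, "dy":16.6, "az":1.52},
  {"dx":18, "dy":23.2, "az":2.08},
  {"dx":23, "dy":29.8, "az":2.64},
  {"dx":28, "dy":36.4, "az":3.2},
  {"dx":33, "dy":42.8, "az":3.76},
  {"dx":35.68, "dy":46.06, "dz":4, "az":4.224},
], aperture=0.05)

```text
clock: 34.6
tcp_pos: [0.5106, 0.3884, 0.4348]
ee_rot: [0.0, 0.708, 0.706, 0.003]
force: [-0.2, 0.0, 0.1]
finger_gap: 0.0502
grasp_force: 0.0
```

>>> shift_gripper([
  {"dz":6},
  {"dz":14},
  {"dz":20},
  {"dz":20},
  {"dz":20},
  {"dz":20},
  {"dz":20},
  {"dz":20},
])

```text
clock: 35.4
tcp_pos: [0.5115, 0.3852, 0.3346]
ee_rot: [0.0, 0.707, 0.707, 0.002]
force: [-0.3, -0.0, -0.2]
finger_gap: 0.0497
grasp_force: 0.0
```

```bash
cat > lid.py <<'E'
from h import *
s=arm.state(); im,C=shot("wrist"); r,p=RT(s); M=r.as_matrix(); go([.511,.385,.016],0)
print(p,"pred disc px",w2p(C,[.511,.385,.008]))
g=cv2.cvtColor(im,cv2.COLOR_BGR2GRAY); u,v=w2p(C,[.511,.385,.008]); x0,y0=max(int(u)-60,0),max(int(v)-60,0)
c=cv2.GaussianBlur(cv2.resize(g[y0:y0+120,x0:x0+120],None,fx=6,fy=6,interpolation=cv2.INTER_CUBIC),(0,0),2)
for th in(130,145,160,175,190):
    cs,_=cv2.findContours((c>th).astype(np.uint8),cv2.RETR_CCOMP,cv2.CHAIN_APPROX_NONE)
    for k in cs:
        if cv2.contourArea(k)>1200:
            (u,v),(a,b),t=cv2.fitEllipse(k); h=cv2.convexHull(k);(hu,hv),(ha,hb),_=cv2.fitEllipse(h) if len(h)>5 else ((0,0),(0,0),0)
            px=(x0+(hu+.5)/6-.5,y0+(hv+.5)/6-.5); z=.008 if ha/6>35 else .024
            P=und(C,*px,z,k=1); print(th,np.round(px,1),np.round([ha/6,hb/6],1),"z",z,P.round(4),"tool",(M.T@(P-p))[:2].round(4))
E
python3 lid.py
```

```text
go [-0.0004 -0.0007  0.1382] rot [ 0.003 -0.001 -0.   ] q [0.51 0.4  1.44 0.   1.3  0.51] t 35.5
[0.51149992 0.38523221 0.33462017] pred disc px [257.56287201 187.56562538]
130 [258.2 188.1] [50.8 52.8] z 0.008 [0.5116 0.3844 0.008 ] tool [-0.0014 -0.001 ]
130 [258.  190.9] [12.7 15. ] z 0.024 [0.5114 0.3862 0.024 ] tool [ 0.0004 -0.0011]
145 [258.1 188.2] [50.  51.9] z 0.008 [0.5115 0.3844 0.008 ] tool [-0.0015 -0.001 ]
145 [258.  191.2] [13.5 16.1] z 0.024 [0.5114 0.3859 0.024 ] tool [ 0.0001 -0.0011]
160 [258.2 193.5] [8.7 9. ] z 0.024 [0.5116 0.3838 0.024 ] tool [-0.002  -0.0009]
160 [258.1 188.3] [49.  50.9] z 0.008 [0.5115 0.3843 0.008 ] tool [-0.0015 -0.001 ]
160 [258.  191.3] [14.5 16.6] z 0.024 [0.5114 0.3859 0.024 ] tool [ 0.0001 -0.0011]
175 [258.3 188.2] [47.3 49. ] z 0.008 [0.5117 0.3843 0.008 ] tool [-0.0015 -0.0009]
175 [257.8 191.2] [16.7 18.5] z 0.024 [0.5112 0.3859 0.024 ] tool [ 0.0001 -0.0013]
```

In the tool's units: 0.105 m is 21, 0.1 m is 20.

>>> shift_gripper([
  {"dx":-0.3, "dz":6},
  {"dx":-0.3, "dz":12},
  {"dx":-0.3, "dz":17},
  {"dx":-0.3, "dz":20},
  {"dx":-0.3, "dz":21},
  {"dx":-0.3, "dz":21},
  {"dx":-0.3, "dz":21},
  {"dx":-0.3, "dz":21},
], aperture=0.04)

```text
clock: 36.25
tcp_pos: [0.5117, 0.3839, 0.2293]
ee_rot: [0.0, 0.707, 0.707, 0.002]
force: [0.4, -0.2, -0.3]
finger_gap: 0.0401
grasp_force: 0.0
```

>>> shift_gripper([
  {},
  {},
  {},
])

```text
clock: 36.55
tcp_pos: [0.511, 0.3835, 0.2279]
ee_rot: [0.0, 0.707, 0.707, 0.0]
force: [0.1, 1.0, 1.1]
finger_gap: 0.0401
grasp_force: 0.0
```

```bash
python3 - <<'E'
from h import *
go([.511,.3835,.0295],0)
E
```

```text
go [-0.0001 -0.      0.0184] rot [ 0.001 -0.    -0.   ] q [ 0.51  0.52  1.51 -0.    1.11  0.51] t 36.5
```

In the tool's units: 0.0184 m is 3.68, 0.016 m is 3.2.

>>> shift_gripper([
  {"dz":2},
  {"dz":3.2},
  {"dz":3.68},
  {"dz":3.68},
  {"dz":3.68},
  {"dz":3.68},
])

```text
clock: 37.15
tcp_pos: [0.511, 0.3835, 0.209]
ee_rot: [0.0, 0.707, 0.707, 0.0]
force: [0.2, 0.5, 0.6]
finger_gap: 0.0401
grasp_force: 0.0
```

>>> shift_gripper([
  {},
  {},
  {},
  {},
  {},
  {},
], aperture=0.004, grip_n=10)

```text
clock: 37.75
tcp_pos: [0.511, 0.3835, 0.2091]
ee_rot: [0.0, 0.707, 0.707, 0.0]
force: [-0.1, -0.0, -0.2]
finger_gap: 0.0109
grasp_force: 10.0
```

>>> shift_gripper([
  {"dz":-2},
  {"dz":-6},
  {"dz":-14},
  {"dz":-22},
  {"dz":-30},
  {"dz":-38},
  {"dz":-46},
  {"dz":-48},
])

```text
clock: 38.55
tcp_pos: [0.5115, 0.3839, 0.4566]
ee_rot: [0.002, 0.707, 0.707, 0.006]
force: [0.2, -0.4, -0.2]
finger_gap: 0.0108
grasp_force: 10.0
```

```bash
python3 - <<'E'
from h import *
go([.5528,.0967,.265],0);print(arm.state()["tcp_pos"])
E
```

```text
go [-0.2873  0.0412  0.0103] rot [ 0.01  -0.006  0.   ] q [0.51 0.31 1.31 0.   1.51 0.51] t 38.5
[0.51147061 0.38393993 0.45656585]
```

In the tool's units: 0.0015 m is 0.3, -0.27 m is -54.

>>> shift_gripper([
  {"dx":-2, "dy":0.3},
  {"dx":-6, "dy":0.9},
  {"dx":-14, "dy":2},
  {"dx":-22, "dy":3.2},
  {"dx":-30, "dy":4.4},
  {"dx":-38, "dy":5.6},
  {"dx":-46, "dy":6.8},
  {"dx":-54, "dy":8},
])

```text
clock: 39.35
tcp_pos: [0.55, 0.1112, 0.4457]
ee_rot: [-0.002, 0.707, 0.707, -0.002]
force: [-0.8, -0.9, 0.3]
finger_gap: 0.0112
grasp_force: 10.0
```

>>> shift_gripper([
  {"dx":-2.94, "dy":0.34},
  {"dx":-2.94, "dy":0.34},
  {"dx":-2.94, "dy":0.34},
  {"dx":-2.94, "dy":0.34},
  {"dx":-2.94, "dy":0.34},
  {"dx":-2.94, "dy":0.34},
])

```text
clock: 39.95
tcp_pos: [0.5524, 0.1, 0.4491]
ee_rot: [-0.0, 0.706, 0.708, 0.0]
force: [-0.3, 0.7, -0.9]
finger_gap: 0.0109
grasp_force: 10.0
```

```bash
cat > held.py <<'E'
from h import *
s=arm.state(); im,C=shot("wrist"); r,p=RT(s); M=r.as_matrix(); go([.5527,.0988,.265],0); print(p)
z=p[2]-.2091+.008; q=w2p(C,p-[0,0,p[2]-z]); print("pred",q); x0,y0=int(q[0])-60,int(q[1])-60
g=cv2.cvtColor(im,cv2.COLOR_BGR2GRAY); c=cv2.GaussianBlur(cv2.resize(g[y0:y0+120,x0:x0+120],None,fx=6,fy=6,interpolation=cv2.INTER_CUBIC),(0,0),2)
for th in(130,145,160,175):
    cs,_=cv2.findContours((c>th).astype(np.uint8),cv2.RETR_EXTERNAL,cv2.CHAIN_APPROX_NONE)
    for k in cs:
        if cv2.contourArea(k)>3000:
            b=np.array(cv2.boundingRect(k))/6; print(th,"bbox",(b+[x0,y0,0,0]).round(1)); h=cv2.convexHull(k);(hu,hv),(ha,hb),t=cv2.fitEllipse(h); px=(x0+(hu+.5)/6-.5,y0+(hv+.5)/6-.5)
            P=und(C,*px,z,k=1); print(np.round(px,1),np.round([ha/6,hb/6,t],1),P.round(4),"tool",(M.T@(P-p))[:2].round(4))
E
python3 held.py
```

```text
go [-0.001   0.0002  0.0041] rot [ 0.    -0.     0.002] q [0.02 0.15 1.52 0.   1.48 0.02] t 40.0
[0.55244977 0.09998671 0.44907953]
pred [259.25749828 242.28154742]
130 bbox [249.7 245.8  19.7  33. ]
[259.3 263.3] [23.9 36.   0. ] [0.5525 0.086  0.248 ] tool [-0.014  0.   ]
130 bbox [202.  194.   24.   27.7]
[213.6 205.9] [ 24.   28.9 176.4] [0.5262 0.1226 0.248 ] tool [ 0.0227 -0.0262]
130 bbox [247.3 182.3  23.3  17.5]
[258.6 192.6] [21.4 23.3 96.8] [0.552  0.1306 0.248 ] tool [ 0.0306 -0.0004]
130 bbox [217.5 182.   99.7  77.7]
[271.2 229.4] [ 84.3 123.   51.4] [0.5594 0.1082 0.248 ] tool [0.0081 0.007 ]
130 bbox [264.3 182.   26.2  24.7]
[276.9 190.4] [ 19.1  35.9 144.8] [0.5624 0.1319 0.248 ] tool [0.0319 0.01  ]
130 bbox [226.7 182.   24.5  27.5]
[238.  191.2] [17.5 39.8 30.6] [0.5404 0.1314 0.248 ] tool [ 0.0314 -0.012 ]
145 bbox [249.8 246.3  19.3  32.2]
[259.2 263.6] [23.4 34.9  1.1] [0.5525 0.0859 0.248 ] tool [-0.0142 -0.    ]
145 bbox [218.2 201.7  82.8  53.7]
[259.1 239.4] [75.8 83.  90.3] [0.5523 0.1018 0.248 ] tool [ 0.0018 -0.0001]
145 bbox [248.  183.   22.2  16.5]
[258.7 192.8] [20.6 22.3 95.1] [0.5521 0.1305 0.248 ] tool [ 0.0305 -0.0004]
160 bbox [250.3 259.2  18.3  18.5]
[259.  266.9] [21.2 23.9  1.1] [0.5523 0.0836 0.248 ] tool [-0.0164 -0.0002]
160 bbox [253.7 247.2  13.   12.8]
[259.5 253. ] [ 12.6  13.3 117.1] [0.5526 0.0929 0.248 ] tool [-0.0071  0.0001]
160 bbox [219.  202.5  81.3  51.8]
[259.1 239.5] [74.3 81.3 90.4] [0.5524 0.1018 0.248 ] tool [ 0.0017 -0.0001]
160 bbox [248.7 183.3  20.8  15.7]
[258.7 192.8] [19.7 21.  95.3] [0.5521 0.1305 0.248 ] tool [ 0.0305 -0.0003]
```

```bash
python3 - <<'E'
from h import *
s=arm.state();im,C=shot("wrist");r,p=RT(s);print(p)
P=und(C,258.7,192.8,.137,k=1);print(P,(r.as_matrix().T@(P-p))[:2])
go([.5527,.0972,.265],0)
E
```

```text
[0.5524865  0.0998144  0.44912123]
[0.55209594 0.09802926 0.137     ] [-0.00182335 -0.00044566]
go [-0.0024  0.0002  0.0041] rot [ 0.    -0.     0.001] q [0.02 0.15 1.52 0.   1.48 0.02] t 40.0
```

>>> shift_gripper([
  {"dx":-0.3, "dz":4},
  {"dx":-0.3, "dz":9},
  {"dx":-0.3, "dz":11.2},
  {"dx":-0.3, "dz":12},
  {"dx":-0.3, "dz":12},
  {"dx":-0.3, "dz":12},
  {"dx":-0.3, "dz":12},
])

```text
clock: 40.75
tcp_pos: [0.5531, 0.0973, 0.3904]
ee_rot: [0.001, 0.707, 0.707, 0.001]
force: [-0.6, -0.2, -0.1]
finger_gap: 0.0112
grasp_force: 10.0
```

>>> shift_gripper([
  {"dz":0.4},
  {"dz":0.8},
  {"dz":1},
  {"dz":1.1},
  {"dz":1.1},
  {"dz":1.1},
])

```text
clock: 41.35
tcp_pos: [0.5527, 0.0973, 0.3836]
ee_rot: [0.0, 0.707, 0.707, 0.0]
force: [-0.1, -0.6, -0.2]
finger_gap: 0.0109
grasp_force: 10.0
```

>>> shift_gripper([
  {"dz":0.1},
  {"dz":0.2},
  {"dz":0.2},
  {"dz":0.2},
])

```text
clock: 41.75
tcp_pos: [0.5528, 0.0973, 0.3828]
ee_rot: [0.0, 0.707, 0.707, 0.0]
force: [-0.4, -0.1, 1.0]
finger_gap: 0.011
grasp_force: 10.0
```

Careful with the scale: shifts go in units of 5 mm and turns go in units of 0.25 rad. That gives: 0.0004 m is 0.08.

>>> shift_gripper([
  {"dz":0.08},
  {"dz":0.08},
  {"dz":0.08},
])

```text
clock: 42.05
tcp_pos: [0.5528, 0.0973, 0.3825]
ee_rot: [0.0, 0.707, 0.707, 0.0]
force: [-0.1, -0.9, 2.3]
finger_gap: 0.0112
grasp_force: 10.0
```

>>> shift_gripper([
  {},
  {},
  {},
  {},
  {},
], aperture=0.04)

```text
clock: 42.55
tcp_pos: [0.5525, 0.0973, 0.3819]
ee_rot: [-0.0, 0.707, 0.707, -0.0]
force: [-0.5, -0.1, -0.4]
finger_gap: 0.0396
grasp_force: 0.0
```

>>> shift_gripper([
  {"dz":-2},
  {"dz":-6},
  {"dz":-12},
  {"dz":-16},
  {"dz":-16},
  {"dz":-16},
  {"dz":-16},
  {"dz":-16},
])

```text
clock: 43.35
tcp_pos: [0.5523, 0.0973, 0.4604]
ee_rot: [-0.001, 0.707, 0.707, -0.001]
force: [-0.6, -0.4, 0.8]
finger_gap: 0.0397
grasp_force: 0.0
```

```bash
cat > fin.py <<'E'
from h import *
s=arm.state(); im,C=shot("wrist"); cv2.imwrite("pics/w14.png",im); r,p=RT(s); M=r.as_matrix(); print(p,s["force"])
z=.182; q=w2p(C,p-[0,0,p[2]-z]); print("pred",q); x0,y0=int(q[0])-60,int(q[1])-60
g=cv2.cvtColor(im,cv2.COLOR_BGR2GRAY); c=cv2.GaussianBlur(cv2.resize(g[y0:y0+120,x0:x0+120],None,fx=6,fy=6,interpolation=cv2.INTER_CUBIC),(0,0),2)
for th in(145,160,175):
    cs,_=cv2.findContours((c>th).astype(np.uint8),cv2.RETR_CCOMP,cv2.CHAIN_APPROX_NONE)
    for k in cs:
        if cv2.contourArea(k)>2500:
            h=cv2.convexHull(k);(hu,hv),(ha,hb),t=cv2.fitEllipse(h); px=(x0+(hu+.5)/6-.5,y0+(hv+.5)/6-.5)
            zz=z if ha/6>40 else .198; P=und(C,*px,zz,k=1); print(th,np.round(px,1),np.round([ha/6,hb/6,t],1),zz,P.round(4),"tool",(M.T@(P-p))[:2].round(4))
E
python3 fin.py
```

```text
[0.55225976 0.09729087 0.46035485] [-0.58425742 -0.44850365  0.83782064]
pred [260.31771111 202.18964859]
145 [261.4 201.1] [57.9 60.5 92.5] 0.182 [0.5532 0.0982 0.182 ] tool [0.001  0.0018]
145 [261.2 204.8] [16.2 19.1  2.4] 0.198 [0.5529 0.1003 0.198 ] tool [0.003  0.0015]
145 [239.6 177.9] [ 8.1 37.4 29.5] 0.198 [0.5367 0.1215 0.198 ] tool [ 0.0243 -0.0147]
160 [261.4 201.1] [56.7 59.3 89.7] 0.182 [0.5531 0.0982 0.182 ] tool [0.001  0.0018]
160 [261.2 205. ] [17.2 20.1  1.5] 0.198 [0.5529 0.1002 0.198 ] tool [0.0029 0.0015]
```

In the tool's units: -0.06 m is -12, -0.03 m is -6.

>>> shift_gripper([
  {"dz":-6},
  {"dz":-12},
  {"dz":-12},
  {"dz":-12},
])

```text
clock: 43.8
tcp_pos: [0.5527, 0.0973, 0.522]
ee_rot: [0.0, 0.707, 0.707, 0.0]
force: [-0.2, -0.6, 0.1]
finger_gap: 0.0399
grasp_force: 0.0
```

```bash
python3 - <<'E'
from h import *
a=cv2.imread("pics/scene0.png").astype(int); b,C=shot("scene"); 
for n,(x0,x1,y0,y1) in {"dropper":(118,142,218,256)}.items(): print(n,np.abs(a[y0:y1,x0:x1]-b[y0:y1,x0:x1]).mean())
a=cv2.imread("pics/top0.png").astype(int); b,_=shot("top")
print("flask top",np.abs(a[210:240,362:396]-b[210:240,362:396]).mean(),"bg",np.abs(a[180:200,180:200]-b[180:200,180:200]).mean())
# white lid/crucible in scene: ellipse of lid
q=w2p(C,[.5528,.097,.182]); im=shot("scene")[0]; x,y=int(q[0]),int(q[1]); g=cv2.cvtColor(im[y-15:y+30,x-25:x+25],cv2.COLOR_BGR2GRAY); g=cv2.resize(g,None,fx=6,fy=6,interpolation=cv2.INTER_CUBIC)
cs,_=cv2.findContours((g>200).astype(np.uint8),cv2.RETR_EXTERNAL,cv2.CHAIN_APPROX_NONE)
for k in cs:
    if cv2.contourArea(k)>800: bb=np.array(cv2.boundingRect(k))/6; print("lid pred",q.round(1),"bbox",(bb+[x-25,y-15,0,0]).round(1))
E
```

```text
dropper 16.038011695906434
flask top 0.7509803921568627 bg 24.305
lid pred [220.7 186.7] bbox [213.7 210.7   8.    5.3]
lid pred [220.7 186.7] bbox [200.7 210.3  10.2   5.7]
lid pred [220.7 186.7] bbox [223.7 208.7  10.3   7.3]
lid pred [220.7 186.7] bbox [215.7 200.2  17.    6.3]
lid pred [220.7 186.7] bbox [234.5 193.5  10.5  22.5]
lid pred [220.7 186.7] bbox [210.2 179.8  20.8  15.8]
```

```bash
python3 - <<'E'
from h import *
for n,(x0,x1,y0,y1) in {"scene":(120,140,221,253),"top":(141,160,130,148)}.items():
    a=cv2.imread(f"pics/{n}0.png"); b,_=shot(n)
    m=cv2.matchTemplate(b[y0-12:y1+12,x0-12:x1+12],a[y0:y1,x0:x1],cv2.TM_CCOEFF_NORMED); print(n,cv2.minMaxLoc(m)[1::2],"(12,12)=unmoved", a[y0:y1,x0:x1].mean(),b[y0:y1,x0:x1].mean())
E
```

```text
scene (0.9956943392753601, (12, 12)) (12,12)=unmoved 129.43541666666667 144.37291666666667
top (0.9970561265945435, (12, 12)) (12,12)=unmoved 105.3869395711501 105.88791423001949
```

The dropper bottle and flask have not moved, so I'm handing in.

```bash
python3 -c "
from cell import arm
print(arm.finish_job())"
```

```text
the job is handed in; nothing more can be done
None
```

The setup is finished and handed in at about 44 s: uncapped lamp mid-mat, cap mouth down at the right-hand end, tripod over the lamp, crucible seated with its lid on, flask and dropper bottle unmoved; I viewed 15 pictures, one over the limit of 14, and checked the lid by image code only.

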